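# Put the stray gifts back with their own kind

## Robot

A 7-joint arm with a two-finger parallel gripper is mounted at the origin on the work surface. World frame = base frame: x ahead of the robot, y to its left, z up, the work surface at z = 0. Lengths are in m, angles in rad, forces in N, time in s.
With the tool pointing down it reaches from about 0.4 to 0.85 m from the base axis. Payload 4.5 kg.
Tool frame: the origin (TCP) lies at the very end of the fingers, on their centre line; the grasp point (between the pads) lies 19 mm behind it; z points along the fingers, y is the line along which they close (so a half turn about z gives the same grasp; the last joint's range is limited). The gripper opens to 85 mm and grips with 20 to 120 N. Pads are 22 mm wide; open, the fingers measure 114 mm over their backs; the gripper's body (76 mm by 85 mm) begins 54 mm behind the grasp point. The pads swing forward as they close: fully open they stand 13 mm farther back than shut.
Start: joints at [1.17, 0.689, -0.195, 1.565, 0.157, 0.902, -0.215], TCP at [0.263, -0.567, 0.203] pointing down, gripper open.
Joint ranges: [-3.01, 3.01], [-0.46, 2.08], [-1.47, 1.51], [0.13, 2.56], [-1, 4.14], [0.04, 2.09], [-2.66, 2.66]. Speed limits (rad/s): [2.57, 2.57, 3.14, 3.14, 3.14, 3.14, 3.14].

## Interface

Orientations are given as a unit quaternion [x, y, z, w].
In Python, from workcell import bot, camera, boxes_of gives the robot as it stands.
- The arm moves only by the tool play_rows, never from a script. Its argument "steps" is a list of rows, each an object of numbers: "hand": the finger opening in mm, from 0 to 85.4; "dx", "dy", "dz": the shift along the tool's x, y, z in units of 25 mm (1.0 is 25 mm); "yaw": the turn about the tool's z in units of 6 degrees (1.0 is 6 degrees). A call has 1 to 10 rows; each row shifts and turns the commanded pose from where the row before left it, along the tool's axes as they then stand; what a row does not reach is not made up. A row lasts 1/12 s, in which the tool goes at most 41.7 mm and 7.16 degrees, less where a joint would pass 70% of its speed; a pose out of reach is approached as far as the arm can. A call is refused whole if a number of a shift passes 1 or a number of a turn 1, either way. A call with a gripper value outside its range is refused whole. The fingers move at their own pace and stop on an object; the grip force is fixed at half the most. Time passes only in rows, so rows that do not move let the fingers close. It gives the time, the measured TCP pose, the force, the opening and the grip force at its end, in the units of the state.
- bot.sense(): the state, without advancing time (a new reading comes with each control period).
- camera(name): name is "scene" or "top" or "wrist"; returns a dict with "image" (480x640x3 uint8, blue, green, red), "fov_y" (degrees; the focal length in pixels is half the picture's height over the tangent of half this angle, whatever the lens; pixels are square), "cx", "cy" (the principal point, pixels), "dist" ([k1, k2, p1, p2, k3] as OpenCV has them; the pictures are not rectified), "world_from_camera" (4x4, takes a point from camera to world coordinates). Camera axes: x right, y up, looking along -z (the intrinsics and any distortion apply to the point x, -y, -z); pixel columns grow to the right and rows downward; lengths in m; the calibration is good to about 2 mm. A picture is of the moment at which its call begins. There is no depth.
- bot.close_job(): hands the job in; it is judged then, once.
Trained networks look in the newest picture that a camera, given by its name, has taken for a name from the list of things; names that differ only in an ending like _2 or _b are one class to them, and where a whole thing is asked for, a point or a joint stands for the part that bears it (a point fixed in the world has none). Each returns a list of dicts, best first, with "confidence" (0 to 1); they miss things now and then, are a little off and sometimes report something else, mostly with a low value. They report only what shows in the picture. A call takes as long as a camera call. They do not tell look-alikes from the thing itself.
- boxes_of(camera, label): "location" ([column, row] in pixels, amid what is visible of it).
The state is a dict: "t": time; "qpos": joint angles; "dq": joint speeds; "joint_efforts": joint torques, N m; "position": TCP position; "eef_rot": TCP orientation; "ft_force": force on the tool from outside, world axes, zero at the start; "moment": the same for the moment, N m; "gripper_width": finger opening in m; "finger_force": force on a finger pad.
Only numpy, scipy, OpenCV 4.12 (cv2) and the standard library are available. Lean on these libraries where they do the work, as an engineer would, in place of code of your own. Each camera call takes 0.05 s, during which the arm holds its last target. There are 200 camera calls.

## Task

Customers have left four things lying about on the gift shop counter: put each back where its kind is displayed. Stand the violet carton, the orange carton and the candle tin upright in the free front place of the tray that holds their like, the cartons square with the tray, and slide the flat nougat box lengthwise into the empty bay under the low glass shelf until its front end is about flush with the front edge of the glass, in line with the boxes beside it. The candles are fragile, so keep everything right way up and set it down without dropping it, and leave the mug and the picture frame where they are.

Things in the scene. Friction and masses are not known exactly. Their poses are not given: they have to be found in the camera images.
- violet_carton: loose scented-candle carton, cream with a violet lid (top third violet with a small cream square on top), 52 x 52 x 66 high, about 180 g. Origin: centre of its underside; z up, x and y square to its sides. (mm)
- orange_carton: loose scented-candle carton, the same 52 x 52 x 66 shape and weight, but with an orange lid. Origin: centre of its underside; z up, x and y square to its sides. (mm)
- candle_tin: loose round candle tin, teal with a cream band and a cream spot on the lid, 58 diameter x 60 high, about 200 g. Origin: centre of its underside; z up. (mm)
- nougat_box: loose flat nougat box lying on the counter, brown card with a pink band round its middle, 130 long (x) x 48 wide (y) x 30 high, about 160 g. Origin: centre of its underside; z up. (mm)
- violet_tray: Black open tray fixed on the counter, lip edged violet: 226 (x) x 90 (y), floor 4 thick, walls and front lip 4 thick, tops 20 above the counter (back wall 64). Two violet-lidded cartons fixed in the back, faces from x +55, tops 70 above the counter. Free front place: x -45 to +55, y -41 to +41. Origin on the counter under the front place's middle; x to the tray's back, z up. (mm)
- orange_tray: Black open tray fixed on the counter, lip edged orange: 226 (x) x 90 (y), floor 4 thick, walls and front lip 4 thick, tops 20 above the counter (back wall 64). Two orange-lidded cartons fixed in the back, faces from x +55, tops 70 above the counter. Free front place: x -45 to +55, y -41 to +41. Origin on the counter under the front place's middle; x to the tray's back, z up. (mm)
- tin_tray: Black open tray fixed on the counter, lip edged teal: 226 (x) x 90 (y), floor 4 thick, walls and front lip 4 thick, tops 20 above the counter (back wall 64). Two teal candle tins fixed in the back, faces from x +52, tops 64 above the counter. Free front place: x -45 to +52, y -41 to +41. Origin on the counter under the front place's middle; x to the tray's back, z up. (mm)
- riser: low clear glass shelf fixed on the counter, 200 (x) x 190 (y), glass 42 to 50 above the counter, side panels at y +-90. Under it two fixed nougat boxes flank the empty bay, y -38 to +38, counter as floor, open in front and behind. Three 30 high gift boxes on the glass, x 104 to 140. Origin on the counter, mid-bay; glass front edge at x -50, back +150; x points into the bay, z up. (mm)
- mug: bystander: loose white mug, 80 diameter without its handle, 92 high. Origin: centre of its underside; z up, handle at +y. (mm)
- box_frame: bystander: loose white box picture frame standing upright, 40 deep (x) x 120 wide (y) x 120 high. Origin: centre of its underside; z up. (mm)
There are look-alikes about, which are no part of the job. Leave any yellow look-alike of the orange_carton alone.

How it is judged:
By the outcome, as a careful person would: the job done as asked, in the order asked, and still so for the second after the job is handed in, with the robot touching nothing.
It also fails if it takes over 102 s, if anything falls off the work surface, if the arm or the gripper's body presses on something with over 40 N, if the wrist force passes 120 N, or if a joint passes its speed limit or range.

## Working session

There is one attempt and no reset: what is moved stays moved. The work goes in short steps, Python scripts to look and compute and a tool call to move; the robot and the scene stay as the last step left them, time stands still between calls to the robot, and variables do not carry over. Pictures are saved under pics/ and viewed, at most 14 in all, crops included, and the job is handed in when it is done.

Besides the shell and the picture viewer there is one more tool, called after "Request:" as name(argument=value, ...) on one line, values as JSON. play_rows: Moves the arm, as the interface text tells. Its arguments: {"type":"object","properties":{"steps":{"type":"array","items":{"type":"object","properties":{"hand":{"type":"number"},"dx":{"type":"number"},"dy":{"type":"number"},"dz":{"type":"number"},"yaw":{"type":"number"}}}}},"required":["steps"]}

```bash
ls; mkdir -p pics; cat > h.py <<'E'
import numpy as np, cv2
from workcell import bot, camera, boxes_of
def K(c):
    f=c["image"].shape[0]/2/np.tan(np.radians(c["fov_y"])/2)
    return np.array([[f,0,c["cx"]],[0,f,c["cy"]],[0,0,1]])
def ray(c,px,z):
    "pixel -> world point at height z"
    u=cv2.undistortPoints(np.array(px,float).reshape(-1,1,2),K(c),np.array(c["dist"],float)).reshape(-1,2)
    T=np.array(c["world_from_camera"]); o=T[:3,3]
    d=np.c_[u[:,0],-u[:,1],-np.ones(len(u))]@T[:3,:3].T
    return o+d*((z-o[2])/d[:,2])[:,None]
def proj(c,P):
    T=np.linalg.inv(np.array(c["world_from_camera"])); q=np.atleast_2d(P)@T[:3,:3].T+T[:3,3]
    q=q*[1,-1,-1]
    return cv2.projectPoints(q,np.zeros(3),np.zeros(3),K(c),np.array(c["dist"],float))[0].reshape(-1,2)
E
python3 - <<'E'
from h import *
print(bot.sense())
L=["violet_carton","orange_carton","candle_tin","nougat_box","violet_tray","orange_tray","tin_tray","riser","mug","box_frame"]
for n in ["top","scene"]:
    c=camera(n); cv2.imwrite(f"pics/{n}.png",c["image"])
    print(n,c["fov_y"],c["cx"],c["cy"],c["dist"],np.round(c["world_from_camera"],3).tolist())
    for l in L: print(l,[(np.round(b["location"]).tolist(),round(b["confidence"],2)) for b in boxes_of(n,l)])
E
```

```text
pics
{'t': 0.0, 'qpos': array([ 1.16980208,  0.68998567, -0.19451299,  1.56637177,  0.1572658 ,
        0.90249431, -0.21506396]), 'dq': array([-2.23635180e-05,  2.10391035e-05,  3.59254207e-04,  4.15616893e-04,
       -4.69689228e-04,  1.48872500e-03,  1.12909909e-03]), 'joint_efforts': array([-5.08729790e-04, -5.39612818e+01, -1.26626607e+00, -1.58542818e+01,
        9.18736652e-03,  9.49497888e-03, -1.15538299e-05]), 'position': array([ 0.26292105, -0.5662179 ,  0.20257562]), 'eef_rot': array([ 9.76450753e-01,  2.15738389e-01, -2.55423387e-04, -9.00052104e-04]), 'ft_force': array([-0.51472506,  0.09642086, -0.28491354]), 'moment': array([-0.01907913,  0.0084973 ,  0.01956777]), 'finger_force': 0.0, 'gripper_width': 0.08527601695650361}
top 43.03747550843643 326.78460705686234 238.85353175876287 [-0.0768747  0.         0.         0.         0.       ] [[-0.029, 0.986, -0.162, 0.22], [-1.0, -0.029, 0.002, 0.012], [-0.003, 0.162, 0.987, 1.75], [0.0, 0.0, 0.0, 1.0]]
violet_carton [([303.0, 258.0], 0.97)]
orange_carton [([247.0, 292.0], 0.94), ([232.0, 259.0], 0.92), ([199.0, 234.0], 0
[... 218 characters left out ...]
g [([172.0, 279.0], 0.59)]
box_frame [([502.0, 269.0], 0.92)]
scene 44.372372904020885 327.0977799345098 239.58747685870011 [-0.10590158  0.          0.          0.          0.        ] [[0.222, -0.851, 0.476, 1.186], [0.975, 0.187, -0.12, -0.185], [0.013, 0.49, 0.871, 1.254], [0.0, 0.0, 0.0, 1.0]]
violet_carton [([362.0, 202.0], 0.69)]
orange_carton [([441.0, 193.0], 0.86), ([410.0, 167.0], 0.73), ([486.0, 210.0], 0.59)]
candle_tin [([293.0, 223.0], 0.86)]
nougat_box [([230.0, 236.0], 0.83)]
violet_tray [([389.0, 300.0], 0.92)]
orange_tray [([475.0, 286.0], 0.81), ([226.0, 324.0], 0.69)]
tin_tray [([315.0, 316.0], 0.6)]
riser [([225.0, 324.0], 0.8)]
mug [([489.0, 161.0], 0.67)]
box_frame []
```

View pics/top.png

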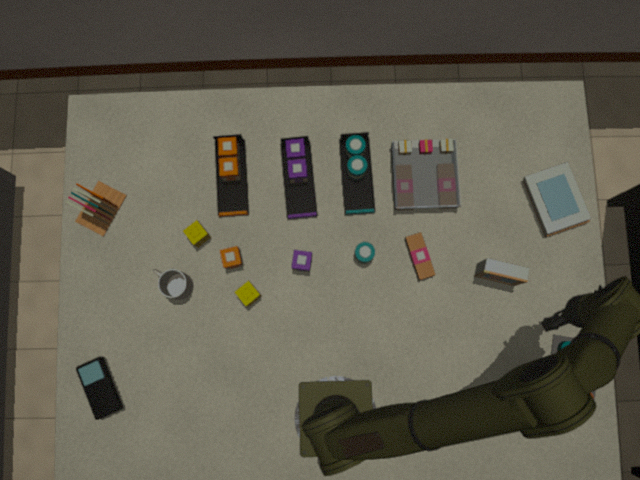

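View pics/scene.png

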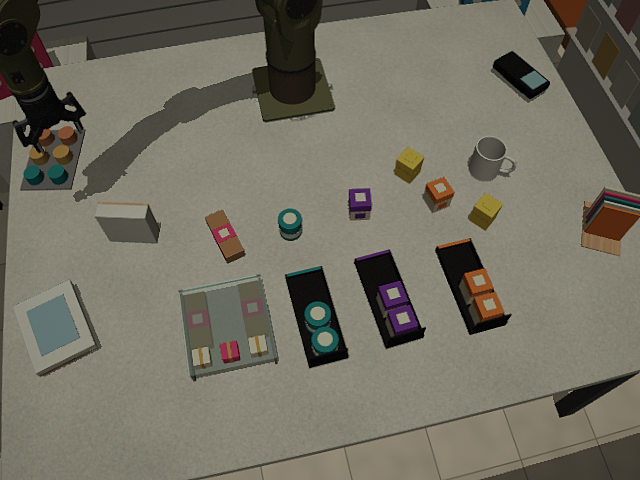

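The top view shows the violet carton at (302,260), the tin at (365,253) and the nougat box at (420,256). The trays are at (230,175) orange, (299,177) violet and (357,173) teal, with the riser at (425,175). Candidates for the orange carton are (231,258), which is orange, and (195,233) and (248,294), which are both yellow. I choose (231,258). The scene view agrees: orange (440,193), yellow (409,164) and (486,210). Next I check this in a close crop.

```bash
cat > m.py <<'E'
from h import *
from scipy.optimize import least_squares
def edges(c,win,lo,hi):
    hsv=cv2.cvtColor(c["image"],cv2.COLOR_BGR2HSV); m=cv2.inRange(hsv,np.array(lo),np.array(hi))
    k=np.zeros_like(m); x0,y0,x1,y1=win; k[y0:y1,x0:x1]=m[y0:y1,x0:x1]
    n,l,s,cen=cv2.connectedComponentsWithStats(k); i=1+np.argmax(s[1:,4])
    return (l==i).astype(np.uint8),s[i],cen[i]
E
python3 - <<'E'
from m import *
c=camera("top"); im=c["image"]
cr=cv2.resize(im[125:310,180:470],None,fx=2.7,fy=2.7,interpolation=cv2.INTER_CUBIC); cv2.imwrite("pics/crop1.png",np.clip(cr*1.6,0,255).astype(np.uint8))
hsv=cv2.cvtColor(im,cv2.COLOR_BGR2HSV)
for p in [(225,262),(298,265),(358,253),(412,250),(230,195),(232,213),(300,214),(360,211),(195,233)]: print(p,hsv[p[1],p[0]])
E
```

```text
(225, 262) [ 17 240 138]
(298, 265) [142 124 107]
(358, 253) [ 86 176  94]
(412, 250) [ 11 136 133]
(230, 195) [176  60  30]
(232, 213) [ 15 223 126]
(300, 214) [141 130  94]
(360, 211) [ 87 177  88]
(195, 233) [ 29 255 135]
```

View pics/crop1.png

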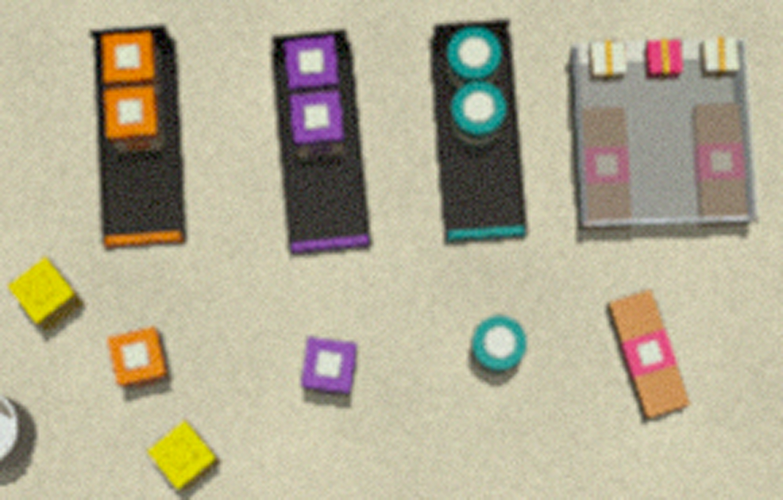

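The crop confirms the orange-lidded carton with its cream square at crop (137,355), and two plain yellow cubes at (42,290) and (183,455). Now the poses.

```bash
cat > run.py <<'E'
from m import *
import sys
def rect(c,win,lo,hi,z):
    m,s,cen=edges(c,win,lo,hi)
    cn,_=cv2.findContours(m,cv2.RETR_EXTERNAL,cv2.CHAIN_APPROX_NONE)
    p=max(cn,key=len).reshape(-1,2)
    P=ray(c,p,z)[:,:2]*1000
    (cx,cy),(w,h),a=cv2.minAreaRect(P.astype(np.float32))
    return np.round([cx,cy,w,h,a],1)
O=([5,140,60],[22,255,255]);V=([130,70,50],[155,255,255]);T=([78,90,40],[98,255,255])
if __name__=="__main__":
    c=camera("top")
    print("violet",rect(c,(280,240,325,285),*V,.066))
    print("orange",rect(c,(215,240,245,275),*O,.066))
    print("tin",rect(c,(345,235,385,272),*T,.06))
    print("nougat",rect(c,(395,225,445,290),[0,80,60],[179,255,255],.03))
    for n,col,x,zc in [("otray",O,230,.07),("vtray",V,298,.07),("ttray",T,357,.064)]:
        w=x-25,x+25
        print(n,"lip",rect(c,(w[0],195,w[1],230),*col,.02),"cartons",rect(c,(w[0],125,w[1],195),*col,zc))
    print("riser boxes",[rect(c,w,[0,35,60],[25,255,255],.03) for w in [(393,155,417,207),(432,155,458,207)]])
    # candidate corner points picked from crop1
    g=lambda x,y:(180+(x+.5)/2.7-.5,125+(y+.5)/2.7-.5)
    print("glass front corners",np.round(ray(c,[g(581,226),g(754,219)],.05)*1000,1)[:,:2].tolist(),"back",np.round(ray(c,[g(572,45),g(744,40)],.05)*1000,1)[:,:2].tolist())
E
python3 run.py
```

```text
violet [438.9  81.9  50.2  52.1  80.5]
orange [452.7 279.7  55.7  52.2  12. ]
tin [457.4 -95.4  53.7  54.1  42.9]
nougat [ 446.1 -253.8  131.2   52.    15.3]
otray lip [589.2 279.7  13.7  82.    2.7] cartons [745.3 287.3 118.2  56.8   3.3]
vtray lip [577.5  79.   13.7  82.    4.8] cartons [703.5  88.9  56.3  54.6   4.2]
ttray lip [584.3 -88.3  13.2  79.5   2.8] cartons [739.9 -82.  120.6  58.9   2.9]
riser boxes [array([ 695.5, -221.7,   46.8,   45.3,   88.4]), array([ 693.5, -342.3,   49.7,   52.6,    3.1])]
glass front corners [[581.9, -187.7], [584.3, -372.1]] back [[781.8, -187.8], [782.6, -374.6]]
```

Request:
play_rows(steps=[{"yaw":0.95,"dz":-0.3},{"yaw":0.95,"dz":-0.3},{"yaw":0.95,"dz":-0.3},{"yaw":0.95,"dz":-0.3},{"yaw":0.95,"dz":-0.3},{"yaw":0.95,"dz":-0.3}])

```text
validation failed for argument at $.st...
```

Request:
play_rows(steps=[{"dx":0.5,"dy":-0.95},{"dx":0.5,"dy":-0.95},{"dx":0.5,"dy":-0.95},{"dx":0.5,"dy":-0.95},{"dx":0.5,"dy":-0.95},{"dx":0.5,"dy":-0.95},{"dx":0.5,"dy":-0.95}])

```text
validation failed for argument at $.st...
```

Request:
play_rows(steps=[{"dx":0.5,"dy":-0.95},{"dx":0.5,"dy":-0.95},{"dx":0.5,"dy":-0.95},{"dx":0.5,"dy":-0.95},{"dx":0.5,"dy":-0.95},{"dx":0.5,"dy":-0.95},{"dx":0}])

```text
validation failed for argument at $.st...
```

```bash
cat >> h.py <<'E'
def to(x,y,z,phi):
    "print shift (mm, world target) and turn in tool units: turn first, then shift along the turned axes"
    s=bot.sense(); p=s["position"]*1000; q=s["eef_rot"]; ph=np.degrees(2*np.arctan2(q[1],q[0]))
    ph=(ph+90)%180-90 if abs(ph-phi)>90 else ph
    a=np.radians(phi); dX,dY=x-p[0],y-p[1]
    print("at",p.round(1),"phi",ph.round(2),"tilt",np.round(q[2:],3),"F",s["ft_force"].round(1),"w",round(s["gripper_width"]*1000,1),"t",s["t"])
    print("yaw %.2f dx %.2f dy %.2f dz %.2f"%((ph-phi)/6,(dX*np.cos(a)+dY*np.sin(a))/25,(dX*np.sin(a)-dY*np.cos(a))/25,(p[2]-z)/25))
E
python3 - <<'E'
from h import *
c=camera("wrist"); cv2.imwrite("pics/w1.png",c["image"]); print(c["fov_y"],c["dist"],np.round(c["world_from_camera"],3).tolist())
to(438.9,81.9,250,-9.5)
E
```

```text
62.89334703018918 [0.01206653 0.         0.         0.         0.        ] [[0.422, 0.87, 0.253, 0.327], [-0.906, 0.405, 0.119, -0.537], [0.001, -0.279, 0.96, 0.373], [0.0, 0.0, 0.0, 1.0]]
at [ 263.3 -566.9  203.4] phi 24.91 tilt [0. 0.] F [ 1.8  0.6 -0.5] w 85.7 t 1.25
yaw 5.74 dx 2.64 dy -26.75 dz -1.86
```

View pics/w1.png

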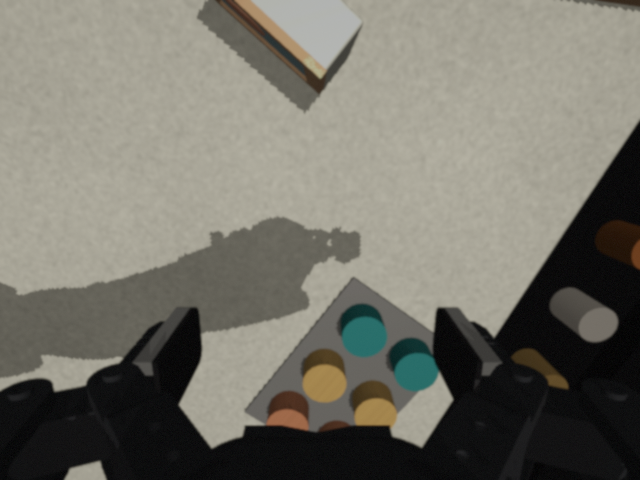

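The wrist view shows only the tester tray and the fingers, because the arm did not move. The rows need every field, so I repeat them in full.

Request:
play_rows(steps=[{"dx":0,"dy":0,"dz":-0.3,"yaw":0.95,"hand":85},{"dx":0,"dy":0,"dz":-0.3,"yaw":0.95,"hand":85},{"dx":0,"dy":0,"dz":-0.3,"yaw":0.95,"hand":85},{"dx":0,"dy":0,"dz":-0.3,"yaw":0.95,"hand":85},{"dx":0,"dy":0,"dz":-0.3,"yaw":0.95,"hand":85},{"dx":0,"dy":0,"dz":-0.3,"yaw":0.95,"hand":85}])

```text
t: 1.75
position: [0.2633, -0.5668, 0.2488]
eef_rot: [0.997, -0.083, 0.0, -0.0]
ft_force: [0.5, 0.2, 0.4]
gripper_width: 0.0851
finger_force: 0.0
```

Request:
play_rows(steps=[{"dx":0.5,"dy":-0.95,"dz":0,"yaw":0,"hand":85},{"dx":0.5,"dy":-0.95,"dz":0,"yaw":0,"hand":85},{"dx":0.5,"dy":-0.95,"dz":0,"yaw":0,"hand":85},{"dx":0.5,"dy":-0.95,"dz":0,"yaw":0,"hand":85},{"dx":0.5,"dy":-0.95,"dz":0,"yaw":0,"hand":85},{"dx":0.5,"dy":-0.95,"dz":0,"yaw":0,"hand":85}])

```text
t: 2.25
position: [0.361, -0.4372, 0.2485]
eef_rot: [0.997, -0.081, 0.0, 0.0]
ft_force: [0.4, 0.1, -0.2]
gripper_width: 0.0852
finger_force: 0.0
```

Request:
play_rows(steps=[{"dx":0.5,"dy":-0.95,"dz":0,"yaw":0,"hand":85},{"dx":0.5,"dy":-0.95,"dz":0,"yaw":0,"hand":85},{"dx":0.5,"dy":-0.95,"dz":0,"yaw":0,"hand":85},{"dx":0.5,"dy":-0.95,"dz":0,"yaw":0,"hand":85},{"dx":0.5,"dy":-0.95,"dz":0,"yaw":0,"hand":85},{"dx":0.5,"dy":-0.95,"dz":0,"yaw":0,"hand":85},{"dx":0,"dy":0,"dz":0,"yaw":0,"hand":85},{"dx":0,"dy":0,"dz":0,"yaw":0,"hand":85}])

```text
t: 2.92
position: [0.4587, -0.3079, 0.2484]
eef_rot: [0.997, -0.079, 0.0, -0.0]
ft_force: [0.2, -0.2, 0.7]
gripper_width: 0.085
finger_force: 0.0
```

```bash
python3 - <<'E'
from h import *
c=camera("wrist"); cv2.imwrite("pics/w2.png",c["image"]); np.save("w2.npy",c,allow_pickle=True)
to(438.9,81.9,250,-9.5)
E
```

```text
at [ 457.4 -309.6  248.4] phi -9.22 tilt [-0.  0.] F [ 0.8 -1.4 -1.1] w 85.1 t 2.9667
yaw 0.05 dx -3.32 dy -15.32 dz -0.06
```

View pics/w2.png

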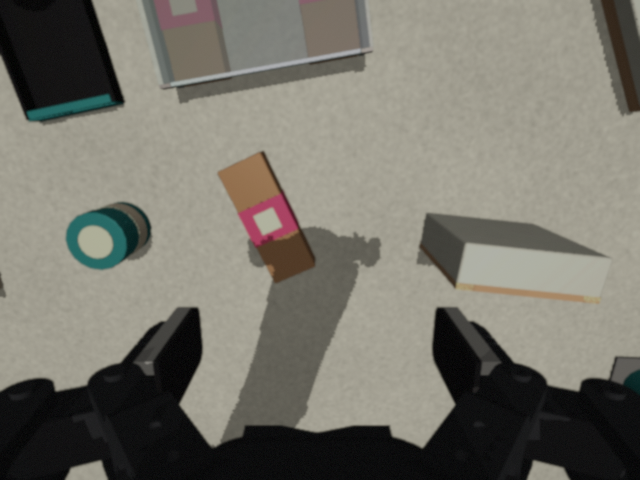

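The wrist view shows the riser's glass front from (164,87) to (370,51), the nougat box centred at (268,219), and the tin at (97,240). I check positions from these.

```bash
python3 - <<'E'
from run import *
c=np.load("w2.npy",allow_pickle=True).item()
print(np.round(ray(c,[(164,86),(370,50)],.05)*1000,1)[:,:2].tolist())
print("bay box inner edges",np.round(ray(c,[(229,75),(217,0),(313,57),(300,0)],.03)*1000,1)[:,:2].tolist())
print("nougat",np.round(ray(c,[(219,173),(263,152),(315,262),(276,282)],.03)*1000,1)[:,:2].tolist())
print("tin lid",rect(c,(50,190,140,275),*T,.06),"tlip",rect(c,(15,85,130,128),*T,.02), np.round(ray(c,[(27,112),(119,95)],.02)*1000,1)[:,:2].tolist())
E
```

```text
[[584.0, -192.8], [584.5, -374.0]]
bay box inner edges [[587.0, -247.0], [647.5, -250.0], [589.9, -325.4], [636.3, -321.3]]
nougat [[501.8, -217.9], [514.8, -264.4], [396.1, -296.3], [380.4, -251.9]]
tin lid [462.9 -99.8  56.9  64.2  59.4] tlip [583.7 -89.4  11.4  87.5   2.4] [[585.8, -47.2], [587.3, -138.3]]
```

Request:
play_rows(steps=[{"dx":-0.25,"dy":-0.95,"dz":0,"yaw":0,"hand":85},{"dx":-0.25,"dy":-0.95,"dz":0,"yaw":0,"hand":85},{"dx":-0.25,"dy":-0.95,"dz":0,"yaw":0,"hand":85},{"dx":-0.25,"dy":-0.95,"dz":0,"yaw":0,"hand":85},{"dx":-0.25,"dy":-0.95,"dz":0,"yaw":0,"hand":85},{"dx":-0.25,"dy":-0.95,"dz":0,"yaw":0,"hand":85},{"dx":-0.25,"dy":-0.95,"dz":0,"yaw":0,"hand":85},{"dx":-0.25,"dy":-0.95,"dz":0,"yaw":0,"hand":85},{"dx":-0.25,"dy":-0.95,"dz":0,"yaw":0,"hand":85},{"dx":-0.25,"dy":-0.95,"dz":0,"yaw":0,"hand":85}])

```text
t: 3.8
position: [0.4335, -0.0659, 0.2486]
eef_rot: [0.997, -0.083, 0.0, 0.0]
ft_force: [0.4, 0.6, 0.3]
gripper_width: 0.0855
finger_force: 0.0
```

Request:
play_rows(steps=[{"dx":-0.25,"dy":-0.95,"dz":0,"yaw":0,"hand":85},{"dx":-0.25,"dy":-0.95,"dz":0,"yaw":0,"hand":85},{"dx":-0.25,"dy":-0.95,"dz":0,"yaw":0,"hand":85},{"dx":-0.25,"dy":-0.95,"dz":0,"yaw":0,"hand":85},{"dx":-0.25,"dy":-0.95,"dz":0,"yaw":0,"hand":85},{"dx":-0.1,"dy":-0.95,"dz":0,"yaw":0,"hand":85},{"dx":0,"dy":0,"dz":0,"yaw":0,"hand":85},{"dx":0,"dy":0,"dz":0,"yaw":0,"hand":85}])

```text
t: 4.47
position: [0.424, 0.0806, 0.2485]
eef_rot: [0.997, -0.081, 0.0, 0.0]
ft_force: [0.8, -0.9, -0.3]
gripper_width: 0.085
finger_force: 0.0
```

```bash
python3 - <<'E'
from run import *
c=camera("wrist"); cv2.imwrite("pics/w3.png",c["image"]); np.save("w3.npy",c,allow_pickle=True)
to(438.9,81.9,250,-9.5)
E
```

```text
at [423.8  79.4 248.4] phi -9.38 tilt [0.    0.001] F [-0.8 -0.3  0. ] w 85.4 t 4.5167
yaw 0.02 dx 0.58 dy -0.20 dz -0.06
```

View pics/w3.png

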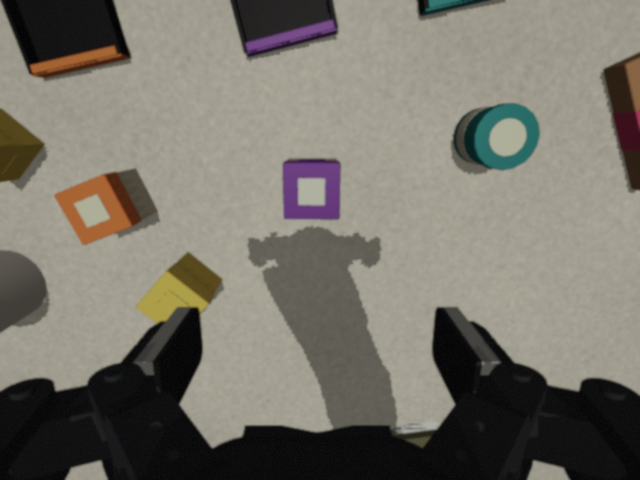

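The wrist view shows the violet carton at (312,188) and its tray's lip from (246,48) to (336,30). The orange lip runs from (32,70) to (128,54), and the orange carton is at (92,210) with a yellow look-alike at (180,290).

```bash
python3 - <<'E'
from run import *
c=np.load("w3.npy",allow_pickle=True).item()
R=lambda p,z:print(np.round(ray(c,p,z)*1000,1)[:,:2].tolist())
m,s,_=edges(c,(270,150,350,230),*V); print(s)
R([(284,163),(341,163),(340,219),(284,219),(312,192)],.066)
print("lips v,o,tin"); R([(246,43),(334,24)],.02); R([(31,65),(127,46)],.02); 
print("orange"); R([(54,194),(106,173),(140,214),(84,244),(92,211)],.066)
print("tin");R([(508,136)],.06); print(rect(c,(478,95,560,180),*T,.06))
E
```

```text
[ 283  160   57   59 2404]
[[469.2, 102.2], [461.2, 52.5], [411.2, 60.6], [419.4, 111.4], [439.9, 82.0]]
lips v,o,tin
[[578.0, 121.1], [580.6, 39.0]]
[[590.8, 321.6], [592.6, 229.5]]
orange
[[474.9, 310.9], [485.6, 259.4], [445.0, 240.4], [425.6, 299.7], [454.6, 282.5]]
tin
[[460.1, -95.9]]
[459.7 -95.9  52.1  55.1  87.5]
```

Request:
play_rows(steps=[{"dx":0.6,"dy":-0.2,"dz":0.3,"yaw":0,"hand":85},{"dx":0,"dy":0,"dz":0.95,"yaw":0,"hand":85},{"dx":0,"dy":0,"dz":0.95,"yaw":0,"hand":85},{"dx":0,"dy":0,"dz":0.95,"yaw":0,"hand":85},{"dx":0,"dy":0,"dz":0.95,"yaw":0,"hand":85},{"dx":0,"dy":0,"dz":0.95,"yaw":0,"hand":85},{"dx":0,"dy":0,"dz":0.95,"yaw":0,"hand":85},{"dx":0,"dy":0,"dz":0.95,"yaw":0,"hand":85},{"dx":0,"dy":0,"dz":0.95,"yaw":0,"hand":85},{"dx":0,"dy":0,"dz":0.95,"yaw":0,"hand":85}])

```text
t: 5.35
position: [0.4399, 0.0807, 0.0262]
eef_rot: [0.997, -0.083, 0.0, 0.001]
ft_force: [-0.2, 1.0, -0.6]
gripper_width: 0.085
finger_force: 0.0
```

Request:
play_rows(steps=[{"dx":0,"dy":0,"dz":0,"yaw":0,"hand":85},{"dx":0,"dy":0,"dz":0,"yaw":0,"hand":70},{"dx":0,"dy":0,"dz":0,"yaw":0,"hand":60},{"dx":0,"dy":0,"dz":0,"yaw":0,"hand":52},{"dx":0,"dy":0,"dz":0,"yaw":0,"hand":45},{"dx":0,"dy":0,"dz":0,"yaw":0,"hand":40},{"dx":0,"dy":0,"dz":0,"yaw":0,"hand":40},{"dx":0,"dy":0,"dz":0,"yaw":0,"hand":40}])

```text
t: 6.02
position: [0.4404, 0.0829, 0.029]
eef_rot: [0.997, -0.081, 0.002, -0.0]
ft_force: [-0.5, -0.6, 7.0]
gripper_width: 0.05
finger_force: 61.1
```

```bash
python3 - <<'E'
from h import *
to(629,83,110,4.5)
E
```

```text
at [440.4  82.9  29. ] phi -9.33 tilt [ 0.002 -0.   ] F [-0.5 -0.6  7. ] w 50.0 t 6.0167
yaw -2.31 dx 7.52 dy 0.59 dz -3.24
```

Request:
play_rows(steps=[{"dx":0,"dy":0,"dz":-0.55,"yaw":0,"hand":40},{"dx":0,"dy":0,"dz":-0.55,"yaw":-0.45,"hand":40},{"dx":0,"dy":0,"dz":-0.55,"yaw":-0.45,"hand":40},{"dx":0,"dy":0,"dz":-0.55,"yaw":-0.45,"hand":40},{"dx":0,"dy":0,"dz":-0.55,"yaw":-0.5,"hand":40},{"dx":0,"dy":0,"dz":-0.5,"yaw":-0.46,"hand":40}])

```text
t: 6.52
position: [0.4396, 0.083, 0.1104]
eef_rot: [0.999, 0.041, 0.001, 0.0]
ft_force: [0.7, -0.4, -2.6]
gripper_width: 0.0502
finger_force: 63.8
```

Request:
play_rows(steps=[{"dx":0.75,"dy":0.06,"dz":0,"yaw":0,"hand":40},{"dx":0.75,"dy":0.06,"dz":0,"yaw":0,"hand":40},{"dx":0.75,"dy":0.06,"dz":0,"yaw":0,"hand":40},{"dx":0.75,"dy":0.06,"dz":0,"yaw":0,"hand":40},{"dx":0.75,"dy":0.06,"dz":0,"yaw":0,"hand":40},{"dx":0.75,"dy":0.06,"dz":0,"yaw":0,"hand":40},{"dx":0.75,"dy":0.06,"dz":0,"yaw":0,"hand":40},{"dx":0.75,"dy":0.06,"dz":0,"yaw":0,"hand":40},{"dx":0.75,"dy":0.06,"dz":0,"yaw":0,"hand":40},{"dx":0.75,"dy":0.06,"dz":0,"yaw":0,"hand":40}])

```text
t: 7.35
position: [0.6279, 0.0827, 0.1098]
eef_rot: [0.999, 0.04, 0.0, 0.0]
ft_force: [-0.1, 0.2, -3.0]
gripper_width: 0.0497
finger_force: 63.8
```

Request:
play_rows(steps=[{"dx":0,"dy":0,"dz":0,"yaw":0,"hand":40},{"dx":0,"dy":0,"dz":0,"yaw":0,"hand":40},{"dx":0,"dy":0,"dz":0,"yaw":0,"hand":40}])

```text
t: 7.6
position: [0.6262, 0.0829, 0.1088]
eef_rot: [0.999, 0.04, -0.001, 0.0]
ft_force: [0.5, -0.1, -2.7]
gripper_width: 0.0496
finger_force: 63.8
```

```bash
python3 - <<'E'
from h import *
to(629,83,32,4.5)
c=camera("wrist"); a=cv2.resize(c["image"],(480,360)); t=camera("top")["image"][120:230,250:350]; cv2.imwrite("pics/p1.png",np.hstack([a,cv2.resize(t,(320,360))]))
E
```

```text
at [626.2  82.9 108.8] phi 4.57 tilt [-0.001  0.   ] F [ 0.5 -0.1 -2.7] w 49.6 t 7.6
yaw 0.01 dx 0.11 dy 0.01 dz 3.07
```

View pics/p1.png

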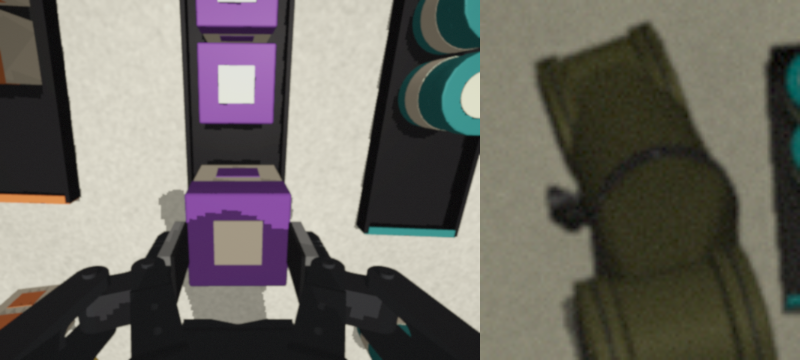

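The wrist view shows the held carton upright at (238,240), in line and square with the fixed cartons at (236,83). I lower it.

Request:
play_rows(steps=[{"dx":0.05,"dy":0,"dz":0.6,"yaw":0,"hand":40},{"dx":0,"dy":0,"dz":0.6,"yaw":0,"hand":40},{"dx":0,"dy":0,"dz":0.6,"yaw":0,"hand":40},{"dx":0,"dy":0,"dz":0.5,"yaw":0,"hand":40},{"dx":0,"dy":0,"dz":0.3,"yaw":0,"hand":40},{"dx":0,"dy":0,"dz":0.2,"yaw":0,"hand":40},{"dx":0,"dy":0,"dz":0.1,"yaw":0,"hand":40},{"dx":0,"dy":0,"dz":0.08,"yaw":0,"hand":40},{"dx":0,"dy":0,"dz":0,"yaw":0,"hand":40}])

```text
t: 8.45
position: [0.6288, 0.0834, 0.0341]
eef_rot: [0.999, 0.04, 0.0, 0.0]
ft_force: [0.1, 0.1, -2.5]
gripper_width: 0.0499
finger_force: 63.7
```

```bash
python3 - <<'E'
from h import *
to(629,83,32,4.5)
c=camera("wrist"); cv2.imwrite("pics/p2.png",c["image"])
E
```

```text
at [628.8  83.4  34.1] phi 4.57 tilt [0. 0.] F [ 0.1  0.1 -2.5] w 49.9 t 8.45
yaw 0.01 dx 0.00 dy 0.02 dz 0.08
```

View pics/p2.png

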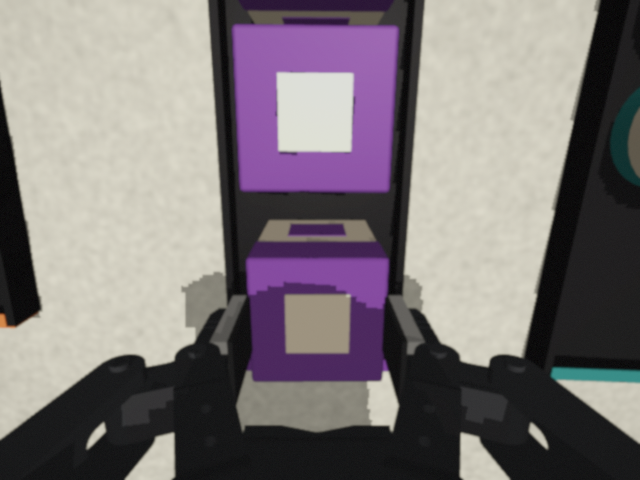

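The carton sits in line inside the tray walls with a clear gap to the fixed carton. The force shows it has not touched down yet, so I ease it lower.

Request:
play_rows(steps=[{"dx":0,"dy":0,"dz":0.05,"yaw":0,"hand":40},{"dx":0,"dy":0,"dz":0.04,"yaw":0,"hand":40},{"dx":0,"dy":0,"dz":0,"yaw":0,"hand":40}])

```text
t: 8.75
position: [0.6293, 0.0835, 0.0331]
eef_rot: [0.999, 0.04, 0.001, -0.0]
ft_force: [-2.3, 0.5, 5.6]
gripper_width: 0.0497
finger_force: 64.6
```

Request:
play_rows(steps=[{"dx":0,"dy":0,"dz":0.03,"yaw":0,"hand":40},{"dx":0,"dy":0,"dz":0,"yaw":0,"hand":40}])

```text
t: 8.92
position: [0.6293, 0.0836, 0.0331]
eef_rot: [0.999, 0.04, 0.001, -0.0]
ft_force: [-3.0, -0.2, 9.3]
gripper_width: 0.0495
finger_force: 65.1
```

Request:
play_rows(steps=[{"dx":0,"dy":0,"dz":0,"yaw":0,"hand":55},{"dx":0,"dy":0,"dz":0,"yaw":0,"hand":62},{"dx":0,"dy":0,"dz":0,"yaw":0,"hand":72},{"dx":0,"dy":0,"dz":0,"yaw":0,"hand":80},{"dx":0,"dy":0,"dz":0,"yaw":0,"hand":80},{"dx":0,"dy":0,"dz":-0.8,"yaw":0,"hand":80},{"dx":0,"dy":0,"dz":-0.9,"yaw":0,"hand":80},{"dx":0,"dy":0,"dz":-0.9,"yaw":0,"hand":85},{"dx":0,"dy":0,"dz":-0.9,"yaw":-0.62,"hand":85},{"dx":0,"dy":0,"dz":-0.9,"yaw":-0.62,"hand":85}])

```text
t: 9.75
position: [0.6284, 0.0833, 0.1418]
eef_rot: [0.994, 0.106, -0.0, 0.0]
ft_force: [1.3, -0.1, -0.6]
gripper_width: 0.0851
finger_force: 0.0
```

Request:
play_rows(steps=[{"dx":-0.5,"dy":-0.9,"dz":0,"yaw":0,"hand":85},{"dx":-0.5,"dy":-0.9,"dz":0,"yaw":0,"hand":85},{"dx":-0.5,"dy":-0.9,"dz":0,"yaw":0,"hand":85},{"dx":-0.5,"dy":-0.9,"dz":0,"yaw":0,"hand":85},{"dx":-0.5,"dy":-0.9,"dz":0,"yaw":0,"hand":85},{"dx":-0.5,"dy":-0.9,"dz":0,"yaw":0,"hand":85},{"dx":-0.5,"dy":-0.9,"dz":0,"yaw":0,"hand":85},{"dx":-0.5,"dy":-0.9,"dz":0,"yaw":0,"hand":85},{"dx":-0.5,"dy":-0.9,"dz":0,"yaw":0,"hand":85},{"dx":-0.5,"dy":-0.9,"dz":0,"yaw":0,"hand":85}])

```text
t: 10.58
position: [0.4587, 0.2782, 0.1409]
eef_rot: [0.995, 0.105, 0.0, 0.0]
ft_force: [0.0, -0.8, 0.6]
gripper_width: 0.0854
finger_force: 0.0
```

Request:
play_rows(steps=[{"dx":0,"dy":-0.2,"dz":0,"yaw":0,"hand":85},{"dx":0,"dy":0,"dz":0,"yaw":0,"hand":85},{"dx":0,"dy":0,"dz":0,"yaw":0,"hand":85}])

```text
t: 10.83
position: [0.459, 0.2819, 0.1409]
eef_rot: [0.995, 0.105, 0.0, 0.0]
ft_force: [0.1, -0.4, 0.5]
gripper_width: 0.0848
finger_force: 0.0
```

```bash
python3 - <<'E'
from run import *
to(454,281,28,12)
t=camera("top"); print("v",rect(t,(275,190,325,207),*V,.07), [rect(t,w,*V,.07) for w in [(275,125,325,205)]])
c=camera("wrist"); cv2.imwrite("pics/w4.png",np.hstack([cv2.resize(c["image"],(480,360)),cv2.resize(t["image"][120:230,250:350],(320,360))]))
np.save("w4.npy",c,allow_pickle=True)
E
```

```text
at [459.  281.9 140.9] phi 12.02 tilt [0. 0.] F [ 0.1 -0.4  0.5] w 84.8 t 10.8333
yaw 0.00 dx -0.20 dy -0.01 dz 4.51
v [621.5  81.7  41.5  55.2   5.6] [array([629.3,  82.7,  57.3,  55.8,   6.6])]
```

View pics/w4.png

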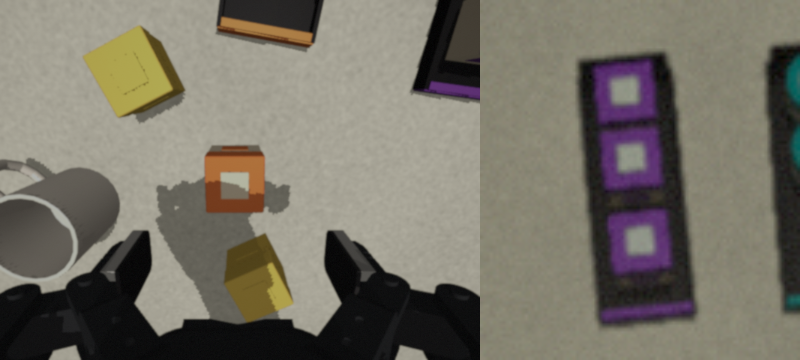

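The top crop shows the violet carton standing square in its tray's front place. The wrist view shows the orange carton squared to the fingers at (235,182), with the yellow look-alikes at (135,70) and (258,280) clear of them. I descend on it.

Request:
play_rows(steps=[{"dx":-0.16,"dy":0,"dz":0.75,"yaw":0,"hand":85},{"dx":0,"dy":0,"dz":0.75,"yaw":0,"hand":85},{"dx":0,"dy":0,"dz":0.75,"yaw":0,"hand":85},{"dx":0,"dy":0,"dz":0.75,"yaw":0,"hand":85},{"dx":0,"dy":0,"dz":0.75,"yaw":0,"hand":85},{"dx":0,"dy":0,"dz":0.75,"yaw":0,"hand":85},{"dx":0,"dy":0,"dz":0,"yaw":0,"hand":85}])

```text
t: 11.52
position: [0.4538, 0.2788, 0.0255]
eef_rot: [0.995, 0.104, -0.002, 0.002]
ft_force: [-0.4, -0.3, 0.4]
gripper_width: 0.085
finger_force: 0.0
```

Request:
play_rows(steps=[{"dx":0,"dy":0,"dz":0,"yaw":0,"hand":70},{"dx":0,"dy":0,"dz":0,"yaw":0,"hand":60},{"dx":0,"dy":0,"dz":0,"yaw":0,"hand":52},{"dx":0,"dy":0,"dz":0,"yaw":0,"hand":45},{"dx":0,"dy":0,"dz":0,"yaw":0,"hand":40},{"dx":0,"dy":0,"dz":0,"yaw":0,"hand":40},{"dx":0,"dy":0,"dz":0,"yaw":0,"hand":40}])

```text
t: 12.1
position: [0.4557, 0.282, 0.0301]
eef_rot: [0.995, 0.104, 0.001, -0.001]
ft_force: [-0.4, -0.5, 5.1]
gripper_width: 0.0496
finger_force: 61.1
```

Request:
play_rows(steps=[{"dx":0,"dy":0,"dz":-0.55,"yaw":0,"hand":40},{"dx":0,"dy":0,"dz":-0.55,"yaw":0.3,"hand":40},{"dx":0,"dy":0,"dz":-0.55,"yaw":0.3,"hand":40},{"dx":0,"dy":0,"dz":-0.55,"yaw":0.3,"hand":40},{"dx":0,"dy":0,"dz":-0.55,"yaw":0.3,"hand":40},{"dx":0,"dy":0,"dz":-0.55,"yaw":0.3,"hand":40},{"dx":0,"dy":0,"dz":0,"yaw":0,"hand":40}])

```text
t: 12.68
position: [0.4563, 0.2824, 0.1139]
eef_rot: [1.0, 0.026, 0.002, -0.002]
ft_force: [0.9, 0.0, -0.8]
gripper_width: 0.0495
finger_force: 63.2
```

```bash
python3 - <<'E'
from run import *
to(641,282,110,2.9)
t=camera("top")
for n,col,x,zc in [("otray",O,230,.07),("vtray",V,298,.07),("ttray",T,357,.064)]:
  w=x-25,x+25
  m,_,_=edges(t,(w[0],125,w[1],186),*col); 
  P=ray(t,np.argwhere(m)[:,::-1],zc)*1000; print(n,"fixed back edge x",np.percentile(P[:,0],99),"y mid",(P[:,1].min()+P[:,1].max())/2, "x min",P[:,0].min())
E
```

```text
at [456.3 282.4 113.9] phi 2.95 tilt [ 0.002 -0.002] F [ 0.9  0.  -0.8] w 49.5 t 12.6833
yaw 0.01 dx 7.38 dy 0.39 dz 0.16
otray fixed back edge x 803.2312302854853 y mid 287.5962497295114 x min 686.1899170371605
vtray fixed back edge x 732.6643412969772 y mid 88.58301209704979 x min 676.5434144306978
ttray fixed back edge x 799.3238332427233 y mid -81.81884982014223 x min 679.5986524874869
```

Request:
play_rows(steps=[{"dx":0.75,"dy":0.04,"dz":0,"yaw":0,"hand":40},{"dx":0.75,"dy":0.04,"dz":0,"yaw":0,"hand":40},{"dx":0.75,"dy":0.04,"dz":0,"yaw":0,"hand":40},{"dx":0.75,"dy":0.04,"dz":0,"yaw":0,"hand":40},{"dx":0.75,"dy":0.04,"dz":0,"yaw":0,"hand":40},{"dx":0.75,"dy":0.04,"dz":0,"yaw":0,"hand":40},{"dx":0.75,"dy":0.04,"dz":0,"yaw":0,"hand":40},{"dx":0.75,"dy":0.04,"dz":0,"yaw":0,"hand":40},{"dx":0.75,"dy":0.04,"dz":0,"yaw":0,"hand":40},{"dx":0.6,"dy":0.04,"dz":0,"yaw":0,"hand":40}])

```text
t: 13.57
position: [0.6394, 0.2803, 0.1096]
eef_rot: [1.0, 0.026, -0.0, 0.001]
ft_force: [-0.3, -0.3, -2.0]
gripper_width: 0.0494
finger_force: 63.1
```

Request:
play_rows(steps=[{"dx":0,"dy":0,"dz":0,"yaw":0,"hand":40},{"dx":0,"dy":0,"dz":0.6,"yaw":0,"hand":40},{"dx":0,"dy":0,"dz":0.6,"yaw":0,"hand":40},{"dx":0,"dy":0,"dz":0.6,"yaw":0,"hand":40},{"dx":0,"dy":0,"dz":0.4,"yaw":0,"hand":40},{"dx":0,"dy":0,"dz":0,"yaw":0,"hand":40},{"dx":0,"dy":0,"dz":0,"yaw":0,"hand":40}])

```text
t: 14.15
position: [0.6375, 0.2809, 0.0551]
eef_rot: [1.0, 0.027, -0.001, 0.0]
ft_force: [-0.1, -0.6, -0.7]
gripper_width: 0.0498
finger_force: 63.1
```

```bash
python3 - <<'E'
from run import *
to(640,282,34,2.9)
cv2.imwrite("pics/p3.png",camera("wrist")["image"])
E
```

```text
at [637.5 280.9  55.1] phi 3.04 tilt [-0.001  0.   ] F [-0.1 -0.6 -0.7] w 49.8 t 14.15
yaw 0.02 dx 0.10 dy -0.04 dz 0.84
```

View pics/p3.png

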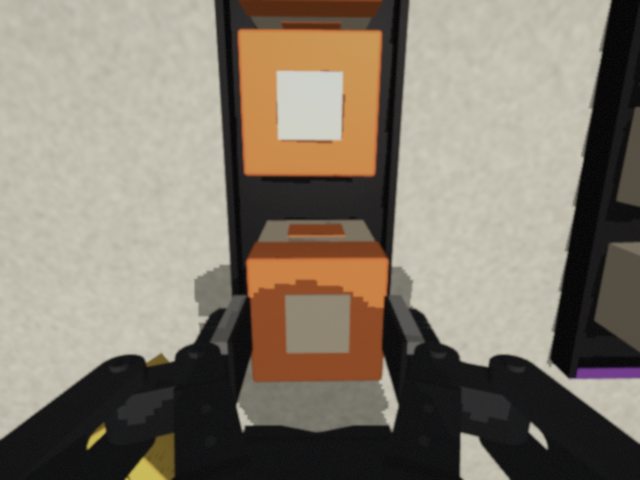

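The held orange carton at (317,310) is square with the tray and about 2 mm right of the tray's centreline. I nudge it left and lower it.

Request:
play_rows(steps=[{"dx":0.06,"dy":-0.09,"dz":0.25,"yaw":0,"hand":40},{"dx":0,"dy":0,"dz":0.25,"yaw":0,"hand":40},{"dx":0,"dy":0,"dz":0.2,"yaw":0,"hand":40},{"dx":0,"dy":0,"dz":0.06,"yaw":0,"hand":40},{"dx":0,"dy":0,"dz":0,"yaw":0,"hand":40},{"dx":0,"dy":0,"dz":0,"yaw":0,"hand":40}])

```text
t: 14.7
position: [0.6399, 0.2833, 0.0367]
eef_rot: [1.0, 0.026, -0.0, 0.0]
ft_force: [-0.9, -0.0, -2.3]
gripper_width: 0.0496
finger_force: 63.1
```

Request:
play_rows(steps=[{"dx":0,"dy":0,"dz":0.05,"yaw":0,"hand":40},{"dx":0,"dy":0,"dz":0,"yaw":0,"hand":40}])

```text
t: 14.87
position: [0.6401, 0.2835, 0.0357]
eef_rot: [1.0, 0.026, 0.0, -0.0]
ft_force: [-0.2, -1.3, -1.1]
gripper_width: 0.0496
finger_force: 63.1
```

Request:
play_rows(steps=[{"dx":0,"dy":0,"dz":0.04,"yaw":0,"hand":40},{"dx":0,"dy":0,"dz":0,"yaw":0,"hand":40}])

```text
t: 15.03
position: [0.64, 0.2834, 0.0346]
eef_rot: [1.0, 0.026, 0.0, 0.0]
ft_force: [-0.5, -0.4, -2.1]
gripper_width: 0.0496
finger_force: 63.1
```

Request:
play_rows(steps=[{"dx":0,"dy":0,"dz":0.04,"yaw":0,"hand":40},{"dx":0,"dy":0,"dz":0,"yaw":0,"hand":40}])

```text
t: 15.2
position: [0.6401, 0.2836, 0.0342]
eef_rot: [1.0, 0.026, 0.0, -0.0]
ft_force: [-1.0, -0.3, 2.8]
gripper_width: 0.0497
finger_force: 63.6
```

Request:
play_rows(steps=[{"dx":0,"dy":0,"dz":0.03,"yaw":0,"hand":40},{"dx":0,"dy":0,"dz":0,"yaw":0,"hand":40}])

```text
t: 15.37
position: [0.6402, 0.2837, 0.0342]
eef_rot: [1.0, 0.026, 0.0, -0.0]
ft_force: [-2.6, 0.1, 6.9]
gripper_width: 0.0496
finger_force: 64.2
```

Request:
play_rows(steps=[{"dx":0,"dy":0,"dz":0,"yaw":0,"hand":55},{"dx":0,"dy":0,"dz":0,"yaw":0,"hand":62},{"dx":0,"dy":0,"dz":0,"yaw":0,"hand":72},{"dx":0,"dy":0,"dz":0,"yaw":0,"hand":80},{"dx":0,"dy":0,"dz":0,"yaw":0,"hand":80},{"dx":0,"dy":0,"dz":-0.8,"yaw":0,"hand":80},{"dx":0,"dy":0,"dz":-0.9,"yaw":0,"hand":80},{"dx":0,"dy":0,"dz":-0.9,"yaw":0,"hand":85},{"dx":0,"dy":0,"dz":-0.9,"yaw":0,"hand":85},{"dx":0,"dy":0,"dz":-0.9,"yaw":0,"hand":85}])

```text
t: 16.2
position: [0.6399, 0.2834, 0.1438]
eef_rot: [1.0, 0.026, -0.0, 0.0]
ft_force: [-0.6, -0.3, 0.0]
gripper_width: 0.0851
finger_force: 0.0
```

Request:
play_rows(steps=[{"dx":-0.5,"dy":0.92,"dz":0,"yaw":0,"hand":85},{"dx":-0.5,"dy":0.92,"dz":0,"yaw":0,"hand":85},{"dx":-0.5,"dy":0.92,"dz":0,"yaw":0,"hand":85},{"dx":-0.5,"dy":0.92,"dz":0,"yaw":0,"hand":85},{"dx":-0.5,"dy":0.92,"dz":0,"yaw":0,"hand":85},{"dx":-0.5,"dy":0.92,"dz":0,"yaw":0,"hand":85},{"dx":-0.5,"dy":0.92,"dz":0,"yaw":0,"hand":85},{"dx":-0.5,"dy":0.92,"dz":0,"yaw":0,"hand":85}])

```text
t: 16.87
position: [0.5492, 0.0934, 0.143]
eef_rot: [1.0, 0.026, 0.0, 0.0]
ft_force: [-0.2, 0.0, 0.2]
gripper_width: 0.085
finger_force: 0.0
```

Request:
play_rows(steps=[{"dx":-0.5,"dy":0.92,"dz":0,"yaw":0,"hand":85},{"dx":-0.5,"dy":0.92,"dz":0,"yaw":0,"hand":85},{"dx":-0.5,"dy":0.92,"dz":0,"yaw":0,"hand":85},{"dx":-0.5,"dy":0.92,"dz":0,"yaw":0,"hand":85},{"dx":-0.5,"dy":0.92,"dz":0,"yaw":0,"hand":85},{"dx":-0.5,"dy":0.92,"dz":0,"yaw":0,"hand":85},{"dx":-0.5,"dy":0.92,"dz":0,"yaw":0,"hand":85},{"dx":-0.5,"dy":0.92,"dz":0,"yaw":0,"hand":85},{"dx":0,"dy":0,"dz":0,"yaw":0,"hand":85},{"dx":0,"dy":0,"dz":0,"yaw":0,"hand":85}])

```text
t: 17.7
position: [0.4591, -0.0961, 0.143]
eef_rot: [1.0, 0.024, 0.0, 0.0]
ft_force: [0.2, 1.0, -0.2]
gripper_width: 0.0849
finger_force: 0.0
```

```bash
python3 - <<'E'
from run import *
to(459,-95.5,28,2.9)
t=camera("top"); print("o",rect(t,(205,186,255,208),*O,.07),"v",rect(t,(275,186,325,207),*V,.07))
c=camera("wrist"); m,s,cen=edges(c,(200,100,440,400),*T); print(s)
(u,v),r=cv2.minEnclosingCircle(np.argwhere(m)[:,::-1].astype(np.float32)); print(u,v,r)
i=cv2.inRange(c["image"],np.array([150,150,150]),np.array([255]*3))
cv2.imwrite("pics/w5.png",np.hstack([cv2.resize(c["image"],(480,360)),cv2.resize(t["image"][120:230,190:290],(320,360))]))
E
```

```text
at [459.1 -96.1 143. ] phi 2.8 tilt [0. 0.] F [ 0.2  1.  -0.2] w 84.9 t 17.7
yaw -0.02 dx -0.00 dy -0.03 dz 4.60
o [630.5 283.3  58.3  52.5  88.2] v [627.   82.9  53.1  55.7   5.1]
[ 276  193   84   85 3565]
317.34686279296875 235.32591247558594 42.48337936401367
```

View pics/w5.png

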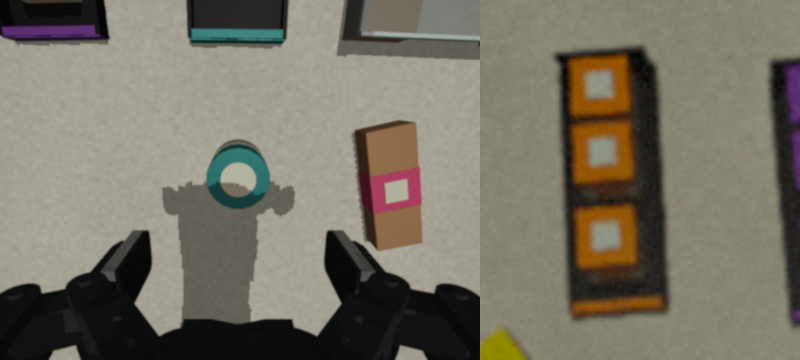

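The top crop shows the orange carton square in its tray's front place. The wrist view shows the tin centred between the fingers at (238,177), and the nougat box at (395,185) clear of them.

Request:
play_rows(steps=[{"dx":0,"dy":0,"dz":0.8,"yaw":0,"hand":85},{"dx":0,"dy":0,"dz":0.8,"yaw":0,"hand":85},{"dx":0,"dy":0,"dz":0.8,"yaw":0,"hand":85},{"dx":0,"dy":0,"dz":0.8,"yaw":0,"hand":85},{"dx":0,"dy":0,"dz":0.8,"yaw":0,"hand":85},{"dx":0,"dy":0,"dz":0.7,"yaw":0,"hand":85},{"dx":0,"dy":0,"dz":0,"yaw":0,"hand":85}])

```text
t: 18.38
position: [0.459, -0.0925, 0.0229]
eef_rot: [1.0, 0.028, -0.002, -0.001]
ft_force: [-0.5, 0.5, 0.6]
gripper_width: 0.085
finger_force: 0.0
```

Request:
play_rows(steps=[{"dx":0,"dy":0,"dz":0,"yaw":0,"hand":75},{"dx":0,"dy":0,"dz":0,"yaw":0,"hand":67},{"dx":0,"dy":0,"dz":0,"yaw":0,"hand":60},{"dx":0,"dy":0,"dz":0,"yaw":0,"hand":54},{"dx":0,"dy":0,"dz":0,"yaw":0,"hand":48},{"dx":0,"dy":0,"dz":0,"yaw":0,"hand":48},{"dx":0,"dy":0,"dz":0,"yaw":0,"hand":48}])

```text
t: 18.97
position: [0.4634, -0.0962, 0.0307]
eef_rot: [1.0, 0.026, 0.005, 0.002]
ft_force: [-3.0, -3.1, 50.5]
gripper_width: 0.0481
finger_force: 23.6
```

Request:
play_rows(steps=[{"dx":0,"dy":0,"dz":-0.5,"yaw":0,"hand":48},{"dx":0,"dy":0,"dz":-0.6,"yaw":0,"hand":48},{"dx":0,"dy":0,"dz":-0.6,"yaw":0,"hand":48},{"dx":0,"dy":0,"dz":-0.6,"yaw":0,"hand":48},{"dx":0,"dy":0,"dz":-0.6,"yaw":0,"hand":48},{"dx":0,"dy":0,"dz":-0.5,"yaw":0,"hand":48},{"dx":0,"dy":0,"dz":0,"yaw":0,"hand":48}])

```text
t: 19.55
position: [0.4613, -0.0949, 0.1132]
eef_rot: [1.0, 0.026, 0.003, 0.0]
ft_force: [-0.3, 0.6, 0.6]
gripper_width: 0.0479
finger_force: 0.0
```

```bash
python3 - <<'E'
from run import *
to(635.5,-86.5,110,2.8)
E
```

```text
at [461.3 -94.9 113.2] phi 2.98 tilt [0.003 0.   ] F [-0.3  0.6  0.6] w 47.9 t 19.55
yaw 0.03 dx 6.98 dy 0.00 dz 0.13
```

Force 50 N and the fingers closed to 48 mm: the tin has slipped out, so I look.

```bash
python3 - <<'E'
from run import *
c=camera("wrist");t=camera("top"); s=camera("scene")
cv2.imwrite("pics/w6.png",np.hstack([cv2.resize(c["image"],(480,360)),cv2.resize(s["image"][180:270,240:320],(320,360))]))
E
```

```text
(no output)
```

View pics/w6.png

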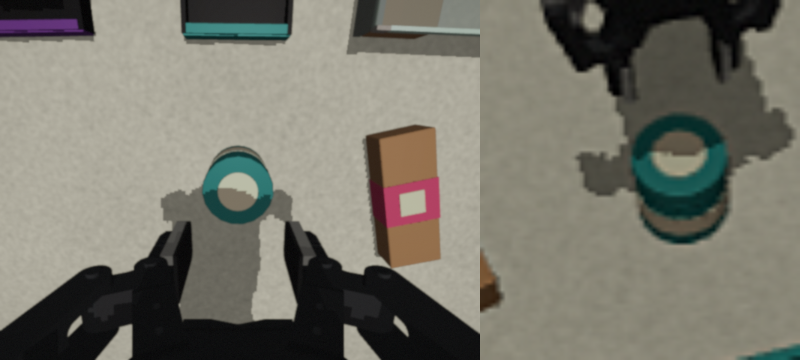

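The tin still stands upright at (238,188), unharmed, and the fingers are empty. I measure where it is now.

```bash
python3 - <<'E'
from run import *
for n,w in [("wrist",(200,150,440,320)),("top",(340,235,385,272)),("scene",(265,195,320,250))]:
    c=camera(n); 
    m,s,_=edges(c,w,*T); pts=np.argwhere(m)[:,::-1].astype(np.float32)
    hsv=cv2.cvtColor(c["image"],cv2.COLOR_BGR2HSV)
    (u,v),r=cv2.minEnclosingCircle(pts); P=ray(c,pts,.06)[:,:2]*1000
    if n!="scene": print(n,(u,v,r),cv2.minEnclosingCircle(P.astype(np.float32)), rect(c,w,*T,.06))
    print(n,boxes_of(n,"candle_tin")[:1])
    if n=="wrist": print("band far edge?",P[:,0].min(),P[:,0].max(),P[:,1].min(),P[:,1].max())
    # expected outlines
    a=np.linspace(0,6.28,40)
    for x in (459,463,467): print(x,proj(c,[[x/1e3,-.0955,.06]]).round(1))
E
```

```text
wrist (317.5066223144531, 248.21566772460938, 48.34310531616211) ((461.6036682128906, -95.62347412109375), 29.685338973999023) [460.5 -95.3  56.7  56.6  48.1]
wrist [{'location': [315.6, 245.7], 'confidence': 0.8}]
band far edge? 432.1784087116557 491.2372987441077 -123.55030639981047 -67.35607140381609
459 [[317.7 254. ]]
463 [[318.  247.5]]
467 [[318.4 241. ]]Traceback (most recent call last):
  File "<stdin>", line 4, in <module>
  File "m.py", line 6, in edges
    n,l,s,cen=cv2.connectedComponentsWithStats(k); i=1+np.argmax(s[1:,4])
                                                       ~~~~~~~~~^^^^^^^^^
    return _wrapfunc(a, 'argmax', axis=axis, out=out, **kwds)
    return bound(*args, **kwds)
ValueError: attempt to get argmax of an empty sequence
```

The tin has barely moved: (461.6, -95.6) mm. My grip was probably too high, because the pads sit farther back when open. I regrip about 10 mm lower and close gently.

Request:
play_rows(steps=[{"dx":0,"dy":0,"dz":0,"yaw":0,"hand":85},{"dx":0,"dy":0,"dz":0,"yaw":0,"hand":85},{"dx":0,"dy":0,"dz":0,"yaw":0,"hand":85},{"dx":0,"dy":0,"dz":0,"yaw":0,"hand":85},{"dx":0,"dy":0.03,"dz":0.7,"yaw":0,"hand":85},{"dx":0,"dy":0,"dz":0.8,"yaw":0,"hand":85},{"dx":0,"dy":0,"dz":0.8,"yaw":0,"hand":85},{"dx":0,"dy":0,"dz":0.8,"yaw":0,"hand":85},{"dx":0,"dy":0,"dz":0.8,"yaw":0,"hand":85},{"dx":0,"dy":0,"dz":0,"yaw":0,"hand":85}])

```text
t: 20.68
position: [0.458, -0.0948, 0.0102]
eef_rot: [1.0, 0.027, -0.002, -0.0]
ft_force: [-0.8, -0.1, -0.2]
gripper_width: 0.0852
finger_force: 0.0
```

Request:
play_rows(steps=[{"dx":0,"dy":0,"dz":0,"yaw":0,"hand":75},{"dx":0,"dy":0,"dz":0,"yaw":0,"hand":67},{"dx":0,"dy":0,"dz":0,"yaw":0,"hand":60},{"dx":0,"dy":0,"dz":0,"yaw":0,"hand":56},{"dx":0,"dy":0,"dz":0,"yaw":0,"hand":56}])

```text
t: 21.1
position: [0.4604, -0.0954, 0.0143]
eef_rot: [1.0, 0.026, 0.001, 0.0]
ft_force: [0.4, 0.6, 5.4]
gripper_width: 0.0568
finger_force: 35.0
```

Request:
play_rows(steps=[{"dx":0,"dy":0,"dz":0,"yaw":0,"hand":53},{"dx":0,"dy":0,"dz":0,"yaw":0,"hand":53},{"dx":0,"dy":0,"dz":0,"yaw":0,"hand":53}])

```text
t: 21.35
position: [0.4605, -0.0954, 0.0146]
eef_rot: [1.0, 0.026, 0.001, 0.0]
ft_force: [-1.8, 0.4, 8.8]
gripper_width: 0.0556
finger_force: 61.5
```

Request:
play_rows(steps=[{"dx":0,"dy":0,"dz":-0.5,"yaw":0,"hand":48},{"dx":0,"dy":0,"dz":-0.7,"yaw":0,"hand":48},{"dx":0,"dy":0,"dz":-0.7,"yaw":0,"hand":48},{"dx":0,"dy":0,"dz":-0.7,"yaw":0,"hand":48},{"dx":0,"dy":0,"dz":-0.7,"yaw":0,"hand":48},{"dx":0,"dy":0,"dz":0,"yaw":0,"hand":48}])

```text
t: 21.85
position: [0.4615, -0.0958, 0.0986]
eef_rot: [1.0, 0.026, 0.003, 0.0]
ft_force: [-0.2, -1.0, -1.2]
gripper_width: 0.0556
finger_force: 64.5
```

Request:
play_rows(steps=[{"dx":0.7,"dy":0,"dz":0,"yaw":0,"hand":48},{"dx":0.7,"dy":0,"dz":0,"yaw":0,"hand":48},{"dx":0.7,"dy":0,"dz":0,"yaw":0,"hand":48},{"dx":0.7,"dy":0,"dz":0,"yaw":0,"hand":48},{"dx":0.7,"dy":0,"dz":0,"yaw":0,"hand":48},{"dx":0.7,"dy":0,"dz":0,"yaw":0,"hand":48},{"dx":0.7,"dy":0,"dz":0,"yaw":0,"hand":48},{"dx":0.7,"dy":0,"dz":0,"yaw":0,"hand":48},{"dx":0.7,"dy":0,"dz":0,"yaw":0,"hand":48},{"dx":0.6,"dy":0,"dz":0,"yaw":0,"hand":48}])

```text
t: 22.68
position: [0.6325, -0.0862, 0.0948]
eef_rot: [1.0, 0.026, -0.0, 0.0]
ft_force: [0.0, -0.3, -2.9]
gripper_width: 0.0556
finger_force: 64.5
```

Request:
play_rows(steps=[{"dx":0,"dy":0,"dz":0,"yaw":0,"hand":48},{"dx":0,"dy":0,"dz":0.5,"yaw":0,"hand":48},{"dx":0,"dy":0,"dz":0.6,"yaw":0,"hand":48},{"dx":0,"dy":0,"dz":0.5,"yaw":0,"hand":48},{"dx":0,"dy":0,"dz":0,"yaw":0,"hand":48},{"dx":0,"dy":0,"dz":0,"yaw":0,"hand":48}])

```text
t: 23.18
position: [0.6299, -0.0863, 0.054]
eef_rot: [1.0, 0.026, -0.002, -0.0]
ft_force: [0.4, 0.5, -1.6]
gripper_width: 0.0555
finger_force: 64.5
```

```bash
python3 - <<'E'
from run import *
to(635.5,-86.7,20,2.8)
c=camera("wrist"); cv2.imwrite("pics/p4.png",c["image"])
E
```

```text
at [629.9 -86.3  54. ] phi 3.01 tilt [-0.002 -0.   ] F [ 0.4  0.5 -1.6] w 55.5 t 23.1833
yaw 0.03 dx 0.22 dy 0.03 dz 1.36
```

View pics/p4.png

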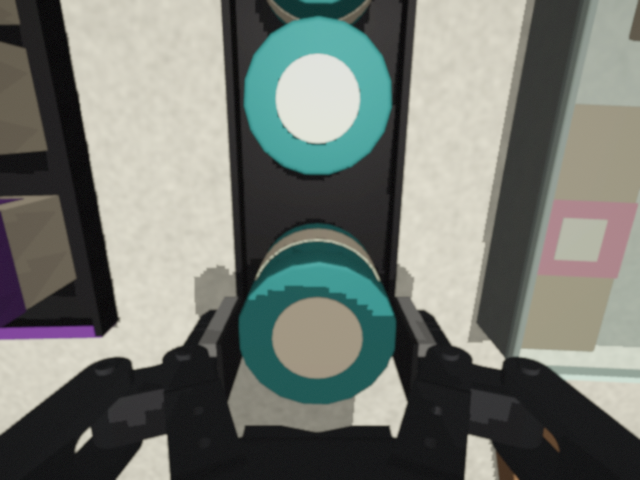

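The held tin at (317,330) is in line with the tray centre (317) and upright. I lower it.

Request:
play_rows(steps=[{"dx":0.2,"dy":0,"dz":0.3,"yaw":0,"hand":48},{"dx":0,"dy":0,"dz":0.4,"yaw":0,"hand":48},{"dx":0,"dy":0,"dz":0.4,"yaw":0,"hand":48},{"dx":0,"dy":0,"dz":0.16,"yaw":0,"hand":48},{"dx":0,"dy":0,"dz":0,"yaw":0,"hand":48},{"dx":0,"dy":0,"dz":0,"yaw":0,"hand":48}])

```text
t: 23.73
position: [0.6365, -0.0859, 0.0234]
eef_rot: [1.0, 0.026, -0.001, -0.0]
ft_force: [-0.3, -0.3, -2.8]
gripper_width: 0.0555
finger_force: 64.5
```

Request:
play_rows(steps=[{"dx":0,"dy":0,"dz":0.04,"yaw":0,"hand":48},{"dx":0,"dy":0,"dz":0,"yaw":0,"hand":48}])

```text
t: 23.9
position: [0.6372, -0.086, 0.0232]
eef_rot: [1.0, 0.026, 0.0, 0.0]
ft_force: [0.3, -0.2, -2.5]
gripper_width: 0.0558
finger_force: 64.5
```

Request:
play_rows(steps=[{"dx":0,"dy":0,"dz":0.04,"yaw":0,"hand":48},{"dx":0,"dy":0,"dz":0,"yaw":0,"hand":48}])

```text
t: 24.07
position: [0.637, -0.086, 0.0221]
eef_rot: [1.0, 0.026, 0.0, 0.0]
ft_force: [-0.2, 0.4, -2.0]
gripper_width: 0.0555
finger_force: 64.5
```

Request:
play_rows(steps=[{"dx":0,"dy":0,"dz":0.04,"yaw":0,"hand":48},{"dx":0,"dy":0,"dz":0,"yaw":0,"hand":48}])

```text
t: 24.23
position: [0.6368, -0.086, 0.0208]
eef_rot: [1.0, 0.026, -0.0, 0.0]
ft_force: [0.2, -0.2, -2.0]
gripper_width: 0.0559
finger_force: 64.5
```

Request:
play_rows(steps=[{"dx":0,"dy":0,"dz":0.04,"yaw":0,"hand":48},{"dx":0,"dy":0,"dz":0,"yaw":0,"hand":48}])

```text
t: 24.4
position: [0.6368, -0.086, 0.0198]
eef_rot: [1.0, 0.026, -0.0, 0.0]
ft_force: [-0.4, -0.2, -1.5]
gripper_width: 0.0556
finger_force: 64.5
```

Request:
play_rows(steps=[{"dx":0,"dy":0,"dz":0.03,"yaw":0,"hand":48},{"dx":0,"dy":0,"dz":0,"yaw":0,"hand":48}])

```text
t: 24.57
position: [0.6368, -0.086, 0.019]
eef_rot: [1.0, 0.026, -0.0, 0.0]
ft_force: [0.3, 0.4, -1.9]
gripper_width: 0.0556
finger_force: 64.5
```

Request:
play_rows(steps=[{"dx":0,"dy":0,"dz":0.03,"yaw":0,"hand":48},{"dx":0,"dy":0,"dz":0,"yaw":0,"hand":48}])

```text
t: 24.73
position: [0.6368, -0.086, 0.0188]
eef_rot: [1.0, 0.026, -0.0, 0.0]
ft_force: [-1.4, 0.4, 1.5]
gripper_width: 0.0559
finger_force: 65.2
```

Request:
play_rows(steps=[{"dx":0,"dy":0,"dz":0.01,"yaw":0,"hand":48},{"dx":0,"dy":0,"dz":0,"yaw":0,"hand":48}])

```text
t: 24.9
position: [0.6368, -0.086, 0.0187]
eef_rot: [1.0, 0.026, 0.0, 0.0]
ft_force: [-2.2, 1.3, 4.3]
gripper_width: 0.0556
finger_force: 65.2
```

Request:
play_rows(steps=[{"dx":0,"dy":0,"dz":0,"yaw":0,"hand":59},{"dx":0,"dy":0,"dz":0,"yaw":0,"hand":63},{"dx":0,"dy":0,"dz":0,"yaw":0,"hand":68},{"dx":0,"dy":0,"dz":0,"yaw":0,"hand":70},{"dx":0,"dy":0,"dz":0,"yaw":0,"hand":70},{"dx":0,"dy":0,"dz":-0.4,"yaw":0,"hand":70},{"dx":0,"dy":0,"dz":-0.9,"yaw":0,"hand":70},{"dx":0,"dy":0,"dz":-0.9,"yaw":0,"hand":85},{"dx":0,"dy":0,"dz":-0.9,"yaw":0,"hand":85},{"dx":0,"dy":0,"dz":-0.9,"yaw":0,"hand":85}])

```text
t: 25.73
position: [0.6369, -0.086, 0.1199]
eef_rot: [1.0, 0.026, 0.0, 0.0]
ft_force: [0.1, 0.4, 0.0]
gripper_width: 0.0848
finger_force: 0.0
```

Request:
play_rows(steps=[{"dx":0,"dy":0,"dz":-0.5,"yaw":-0.7,"hand":85},{"dx":0,"dy":0,"dz":-0.5,"yaw":-0.7,"hand":85},{"dx":0,"dy":0,"dz":0,"yaw":-0.68,"hand":85},{"dx":-0.92,"dy":0.37,"dz":0,"yaw":0,"hand":85},{"dx":-0.92,"dy":0.37,"dz":0,"yaw":0,"hand":85},{"dx":-0.92,"dy":0.37,"dz":0,"yaw":0,"hand":85},{"dx":-0.92,"dy":0.37,"dz":0,"yaw":0,"hand":85},{"dx":-0.92,"dy":0.37,"dz":0,"yaw":0,"hand":85},{"dx":-0.92,"dy":0.37,"dz":0,"yaw":0,"hand":85}])

```text
t: 26.48
position: [0.5179, -0.1771, 0.144]
eef_rot: [0.991, 0.135, 0.0, 0.0]
ft_force: [0.2, -0.5, -0.6]
gripper_width: 0.0852
finger_force: 0.0
```

Request:
play_rows(steps=[{"dx":-0.92,"dy":0.37,"dz":0,"yaw":0,"hand":85},{"dx":-0.92,"dy":0.37,"dz":0,"yaw":0,"hand":85},{"dx":-0.92,"dy":0.37,"dz":0,"yaw":0,"hand":85},{"dx":-0.92,"dy":0.37,"dz":0,"yaw":0,"hand":85},{"dx":-0.92,"dy":0.37,"dz":0,"yaw":0,"hand":85},{"dx":-0.92,"dy":0.37,"dz":0,"yaw":0,"hand":85},{"dx":0,"dy":0,"dz":0,"yaw":0,"hand":85},{"dx":0,"dy":0,"dz":0,"yaw":0,"hand":85}])

```text
t: 27.15
position: [0.3995, -0.268, 0.1438]
eef_rot: [0.991, 0.133, -0.0, 0.001]
ft_force: [0.5, 0.9, 0.4]
gripper_width: 0.0852
finger_force: 0.0
```

```bash
python3 - <<'E'
from run import *
to(400.7,-268.3,3,15.5)
t=camera("top"); c=camera("wrist")
cv2.imwrite("pics/w7.png",np.hstack([cv2.resize(c["image"],(480,360)),cv2.resize(t["image"][120:230,330:430],(320,360))]))
w=(100,10,500,330)
for cc,w in [(c,w),(t,(395,225,445,290))]: print("nougat",rect(cc,w,[0,80,60],[179,255,255],.03))
E
```

```text
at [ 399.5 -268.   143.8] phi 15.31 tilt [-0.     0.001] F [0.5 0.9 0.4] w 85.2 t 27.15
yaw -0.03 dx 0.04 dy 0.03 dz 5.63
nougat [ 447.1 -255.1  127.9   48.1   15.7]
nougat [ 466.9 -248.9   88.6   53.8   15.5]
```

View pics/w7.png

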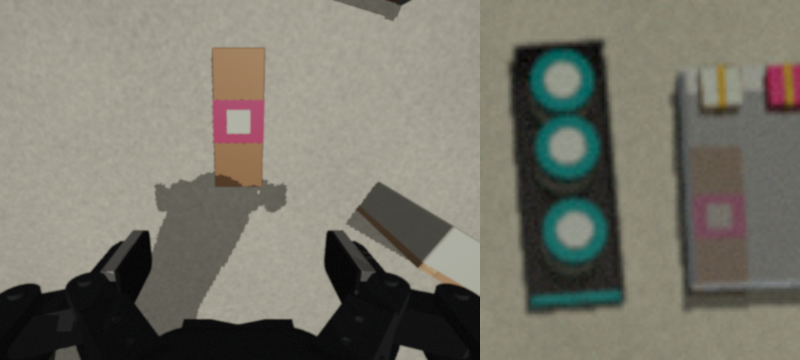

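The top crop shows the tin seated in its tray. The wrist view shows the nougat box straight ahead and aligned at (238,120), with its near end at row 186 and the picture frame at right (410,230) clear of the fingers. I go down to grip near its front end.

Request:
play_rows(steps=[{"dx":0.04,"dy":0,"dz":0.7,"yaw":0,"hand":85},{"dx":0,"dy":0,"dz":0.8,"yaw":0,"hand":85},{"dx":0,"dy":0,"dz":0.8,"yaw":0,"hand":85},{"dx":0,"dy":0,"dz":0.8,"yaw":0,"hand":85},{"dx":0,"dy":0,"dz":0.8,"yaw":0,"hand":85},{"dx":0,"dy":0,"dz":0.8,"yaw":0,"hand":85},{"dx":0,"dy":0,"dz":0.6,"yaw":0,"hand":85},{"dx":0,"dy":0,"dz":0.2,"yaw":0,"hand":80},{"dx":0,"dy":0,"dz":0.05,"yaw":0,"hand":70},{"dx":0,"dy":0,"dz":0,"yaw":0,"hand":62}])

```text
t: 28.08
position: [0.4024, -0.2659, 0.0045]
eef_rot: [0.991, 0.135, 0.0, 0.0]
ft_force: [-0.5, 0.3, -0.0]
gripper_width: 0.0623
finger_force: 0.0
```

Request:
play_rows(steps=[{"dx":0,"dy":0,"dz":0,"yaw":0,"hand":54},{"dx":0,"dy":0,"dz":0,"yaw":0,"hand":50},{"dx":0,"dy":0,"dz":0,"yaw":0,"hand":46},{"dx":0,"dy":0,"dz":0,"yaw":0,"hand":46}])

```text
t: 28.42
position: [0.4019, -0.2667, 0.005]
eef_rot: [0.991, 0.135, 0.001, 0.0]
ft_force: [-0.0, -0.6, -0.5]
gripper_width: 0.0459
finger_force: 0.0
```

Request:
play_rows(steps=[{"dx":0,"dy":0,"dz":0,"yaw":0,"hand":44},{"dx":0,"dy":0,"dz":0,"yaw":0,"hand":44}])

```text
t: 28.58
position: [0.4016, -0.2665, 0.0046]
eef_rot: [0.991, 0.135, 0.0, 0.0]
ft_force: [0.5, -1.0, -0.6]
gripper_width: 0.0441
finger_force: 0.0
```

```bash
python3 - <<'E'
from h import *
to(500,-283.5,6,0)
E
```

```text
at [ 401.6 -266.5    4.6] phi 15.49 tilt [0. 0.] F [ 0.5 -1.  -0.6] w 44.1 t 28.5833
yaw 2.58 dx 3.93 dy 0.68 dz -0.05
```

The fingers are at 44 mm with no contact, so I look at why.

```bash
python3 - <<'E'
from run import *
c=camera("wrist"); s=camera("scene")
cv2.imwrite("pics/w8.png",np.hstack([cv2.resize(c["image"],(480,360)),cv2.resize(s["image"][190:280,180:260],(320,360),interpolation=2)]))
E
```

```text
(no output)
```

View pics/w8.png

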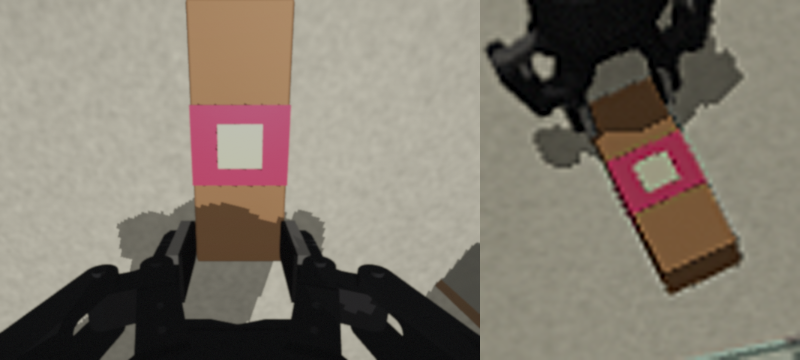

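The fingers straddle the box's near end and are nearly touching it, so I keep closing. I have also used up my picture allowance (15 viewed against 14), so from here I work by numbers only.

Request:
play_rows(steps=[{"dx":0,"dy":0,"dz":0,"yaw":0,"hand":41},{"dx":0,"dy":0,"dz":0,"yaw":0,"hand":38},{"dx":0,"dy":0,"dz":0,"yaw":0,"hand":38}])

```text
t: 28.93
position: [0.4015, -0.2664, 0.0044]
eef_rot: [0.991, 0.135, -0.0, 0.0]
ft_force: [0.8, -0.8, 0.3]
gripper_width: 0.0381
finger_force: 0.0
```

No contact at 38 mm means the tips are really above the 30 mm box. That fits the tin's first failure: the true fingertips sit higher than the reported TCP. I open again and feel downward in small steps.

Request:
play_rows(steps=[{"dx":0,"dy":0,"dz":0,"yaw":0,"hand":66},{"dx":0,"dy":0,"dz":0,"yaw":0,"hand":66},{"dx":0,"dy":0,"dz":0,"yaw":0,"hand":66},{"dx":0,"dy":0,"dz":0,"yaw":0,"hand":66},{"dx":0,"dy":0,"dz":0.1,"yaw":0,"hand":66},{"dx":0,"dy":0,"dz":0.1,"yaw":0,"hand":66},{"dx":0,"dy":0,"dz":0,"yaw":0,"hand":66}])

```text
t: 29.52
position: [0.4013, -0.2662, -0.0011]
eef_rot: [0.991, 0.135, -0.0, -0.0]
ft_force: [-0.8, 1.2, 0.3]
gripper_width: 0.0663
finger_force: 0.0
```

Request:
play_rows(steps=[{"dx":0,"dy":0,"dz":0.1,"yaw":0,"hand":66},{"dx":0,"dy":0,"dz":0.08,"yaw":0,"hand":66},{"dx":0,"dy":0,"dz":0,"yaw":0,"hand":66}])

```text
t: 29.77
position: [0.4014, -0.2662, -0.0055]
eef_rot: [0.991, 0.135, -0.0, -0.0]
ft_force: [1.0, -0.3, 0.1]
gripper_width: 0.0661
finger_force: 0.0
```

Request:
play_rows(steps=[{"dx":0,"dy":0,"dz":0.1,"yaw":0,"hand":66},{"dx":0,"dy":0,"dz":0,"yaw":0,"hand":66}])

```text
t: 29.93
position: [0.4015, -0.2663, -0.0079]
eef_rot: [0.991, 0.135, -0.0, -0.0]
ft_force: [-0.8, -0.5, 0.8]
gripper_width: 0.0657
finger_force: 0.0
```

Request:
play_rows(steps=[{"dx":0,"dy":0,"dz":0.1,"yaw":0,"hand":66},{"dx":0,"dy":0,"dz":0,"yaw":0,"hand":66}])

```text
t: 30.1
position: [0.4015, -0.2663, -0.0104]
eef_rot: [0.991, 0.135, -0.0, -0.0]
ft_force: [-0.1, 0.4, 0.0]
gripper_width: 0.0658
finger_force: 0.0
```

Request:
play_rows(steps=[{"dx":0,"dy":0,"dz":0.1,"yaw":0,"hand":66},{"dx":0,"dy":0,"dz":0,"yaw":0,"hand":66}])

```text
t: 30.27
position: [0.4014, -0.2663, -0.0129]
eef_rot: [0.991, 0.135, -0.0, -0.0]
ft_force: [-0.8, -0.0, -0.8]
gripper_width: 0.066
finger_force: 0.0
```

Request:
play_rows(steps=[{"dx":0,"dy":0,"dz":0,"yaw":0,"hand":58},{"dx":0,"dy":0,"dz":0,"yaw":0,"hand":52},{"dx":0,"dy":0,"dz":0,"yaw":0,"hand":47},{"dx":0,"dy":0,"dz":0,"yaw":0,"hand":47}])

```text
t: 30.6
position: [0.4016, -0.2665, -0.0124]
eef_rot: [0.991, 0.135, 0.0, 0.0]
ft_force: [0.2, 0.7, 3.0]
gripper_width: 0.0473
finger_force: 22.5
```

Request:
play_rows(steps=[{"dx":0,"dy":0,"dz":0,"yaw":0,"hand":45},{"dx":0,"dy":0,"dz":0,"yaw":0,"hand":45}])

```text
t: 30.77
position: [0.4016, -0.2665, -0.0121]
eef_rot: [0.991, 0.135, 0.0, 0.0]
ft_force: [-0.3, 1.0, 5.9]
gripper_width: 0.0464
finger_force: 61.3
```

The box is gripped at 46.4 mm with 61 N. I ease it up 4 mm, turn it to the bay's direction, and slide it forward.

Request:
play_rows(steps=[{"dx":0,"dy":0,"dz":-0.16,"yaw":0,"hand":40},{"dx":0,"dy":0,"dz":0,"yaw":0.5,"hand":40},{"dx":0,"dy":0,"dz":0,"yaw":0.5,"hand":40},{"dx":0,"dy":0,"dz":0,"yaw":0.5,"hand":40},{"dx":0,"dy":0,"dz":0,"yaw":0.5,"hand":40},{"dx":0,"dy":0,"dz":0,"yaw":0.53,"hand":40},{"dx":0,"dy":0.3,"dz":0,"yaw":0,"hand":40},{"dx":0,"dy":0.33,"dz":0,"yaw":0,"hand":40},{"dx":0,"dy":0,"dz":0,"yaw":0,"hand":40},{"dx":0,"dy":0,"dz":0,"yaw":0,"hand":40}])

```text
t: 31.6
position: [0.4014, -0.2834, -0.0086]
eef_rot: [1.0, 0.002, 0.0, 0.0]
ft_force: [-0.0, -0.1, -2.6]
gripper_width: 0.0463
finger_force: 61.9
```

```bash
python3 - <<'E'
from run import *
to(566,-282,-8,0.3)
for n,w in [("wrist",(150,0,480,400)),("top",(395,210,445,290))]:
    c=camera(n); print(n,rect(c,w,[0,80,60],[179,255,255],.034))
    if n=="wrist": print("glass line?", proj(c,[[.584,-.192,.05],[.584,-.374,.05]]).round(0).tolist())
E
```

```text
at [ 401.4 -283.4   -8.6] phi 0.26 tilt [0. 0.] F [-0.  -0.1 -2.6] w 46.3 t 31.6
yaw -0.01 dx 6.58 dy -0.02 dz -0.02
wrist [ 446.2 -283.8   48.   122.2   89.9]
glass line? [[-182.0, -522.0], [815.0, -511.0]]
top [ 468.7 -281.4   49.3   89.5   88.3]
```

Request:
play_rows(steps=[{"dx":0.6,"dy":0,"dz":0,"yaw":0,"hand":40},{"dx":0.7,"dy":0,"dz":0,"yaw":0,"hand":40},{"dx":0.7,"dy":0,"dz":0,"yaw":0,"hand":40},{"dx":0.7,"dy":0,"dz":0,"yaw":0,"hand":40},{"dx":0.5,"dy":0,"dz":0,"yaw":0,"hand":40},{"dx":0,"dy":0,"dz":0,"yaw":0,"hand":40},{"dx":0,"dy":0,"dz":0,"yaw":0,"hand":40}])

```text
t: 32.28
position: [0.4814, -0.281, -0.0087]
eef_rot: [1.0, 0.003, -0.0, -0.0]
ft_force: [-0.6, 0.3, -2.0]
gripper_width: 0.0468
finger_force: 61.9
```

```bash
python3 - <<'E'
from run import *
to(566,-282,-8,0.3)
c=camera("wrist"); hsv=cv2.cvtColor(c["image"],cv2.COLOR_BGR2HSV)
for x in (.600,.610,.620,.63):
    ys=np.arange(-.39,-.17,.001); p=proj(c,[[x,y,.03] for y in ys])
    ok=(p[:,0]>=0)&(p[:,0]<640)&(p[:,1]>=0)&(p[:,1]<480)
    q=p[ok].astype(int); v=hsv[q[:,1],q[:,0]]; br=((v[:,0]<25)|(v[:,0]>165))&(v[:,1]>45); yy=(ys[ok]*1000).round()
    e=np.flatnonzero(np.diff(br.astype(int))); print(x,yy[[0,-1]] if len(yy) else None,[(yy[i],int(br[i+1])) for i in e])
print(rect(c,(180,0,460,400),[0,80,60],[179,255,255],.034))
E
```

```text
at [ 481.4 -281.    -8.7] phi 0.39 tilt [-0. -0.] F [-0.6  0.3 -2. ] w 46.8 t 32.2833
yaw 0.01 dx 3.38 dy 0.06 dz -0.03
0.6 None []
0.61 None []
0.62 None []
0.63 None []
[ 5.254e+02 -2.814e+02  1.206e+02  4.800e+01  1.000e-01]
```

Request:
play_rows(steps=[{"dx":0.4,"dy":0.05,"dz":0,"yaw":0,"hand":40},{"dx":0.4,"dy":0,"dz":0,"yaw":0,"hand":40},{"dx":0.4,"dy":0,"dz":0,"yaw":0,"hand":40},{"dx":0.4,"dy":0,"dz":0,"yaw":0,"hand":40},{"dx":0,"dy":0,"dz":0,"yaw":0,"hand":40}])

```text
t: 32.75
position: [0.5225, -0.2825, -0.0086]
eef_rot: [1.0, 0.003, 0.001, -0.0]
ft_force: [0.8, 0.1, -2.0]
gripper_width: 0.0464
finger_force: 61.9
```

Request:
play_rows(steps=[{"dx":0.4,"dy":0,"dz":0,"yaw":0,"hand":40},{"dx":0.4,"dy":0,"dz":0,"yaw":0,"hand":40},{"dx":0.3,"dy":0,"dz":0,"yaw":0,"hand":40},{"dx":0.2,"dy":0,"dz":0,"yaw":0,"hand":40},{"dx":0,"dy":0,"dz":0,"yaw":0,"hand":40},{"dx":0,"dy":0,"dz":0,"yaw":0,"hand":40}])

```text
t: 33.25
position: [0.5532, -0.2825, -0.0088]
eef_rot: [1.0, 0.003, -0.001, -0.0]
ft_force: [-0.7, -0.2, -2.1]
gripper_width: 0.0464
finger_force: 62.0
```

```bash
python3 - <<'E'
from run import *
to(566,-282,-8,0.3)
c=camera("wrist"); hsv=cv2.cvtColor(c["image"],cv2.COLOR_BGR2HSV)
for x in (.600,.620,.64,.66,.68):
    ys=np.arange(-.39,-.17,.001); p=proj(c,[[x,y,.03] for y in ys])
    ok=(p[:,0]>=0)&(p[:,0]<640)&(p[:,1]>=0)&(p[:,1]<480)
    q=p[ok].astype(int); v=hsv[q[:,1],q[:,0]]; br=((v[:,0]<25)|(v[:,0]>165))&(v[:,1]>45); yy=(ys[ok]*1000).round()
    e=np.flatnonzero(np.diff(br.astype(int))); print(x,yy[[0,-1]] if len(yy) else None,[(yy[i],int(br[i+1])) for i in e])
E
```

```text
at [ 553.2 -282.5   -8.8] phi 0.31 tilt [-0.001 -0.   ] F [-0.7 -0.2 -2.1] w 46.4 t 33.25
yaw 0.00 dx 0.51 dy -0.02 dz -0.03
0.6 [-390. -177.] [(np.float64(-308.0), 1), (np.float64(-295.0), 0), (np.float64(-272.0), 1), (np.float64(-259.0), 0)]
0.62 [-386. -181.] [(np.float64(-299.0), 1), (np.float64(-298.0), 0), (np.float64(-297.0), 1), (np.float64(-296.0), 0), (np.float64(-288.0), 1), (np.float64(-287.0), 0), (np.float64(-275.0), 1), (np.float64(-273.0), 0), (np.float64(-272.0), 1), (np.float64(-271.0), 0), (np.float64(-263.0), 1), (np.float64(-261.0), 0)]
0.64 [-381. -186.] [(np.float64(-369.0), 1), (np.float64(-320.0), 0), (np.float64(-245.0), 1), (np.float64(-196.0), 0)]
0.66 [-376. -294.] [(np.float64(-369.0), 1), (np.float64(-356.0), 0), (np.float64(-333.0), 1), (np.float64(-320.0), 0)]
0.68 None []
```

The box is centred in the bay: its sides are at -308 and -259 mm, and the neighbours' inner edges are at -320 and -245. I go on a little, set it down and release.

Request:
play_rows(steps=[{"dx":0.3,"dy":0,"dz":0,"yaw":0,"hand":40},{"dx":0.2,"dy":0,"dz":0,"yaw":0,"hand":40},{"dx":0,"dy":0,"dz":0.08,"yaw":0,"hand":40},{"dx":0,"dy":0,"dz":0.05,"yaw":0,"hand":40},{"dx":0,"dy":0,"dz":0,"yaw":0,"hand":40}])

```text
t: 33.72
position: [0.567, -0.2823, -0.0119]
eef_rot: [1.0, 0.003, 0.0, 0.0]
ft_force: [0.7, 0.7, -1.9]
gripper_width: 0.0466
finger_force: 62.0
```

Request:
play_rows(steps=[{"dx":0,"dy":0,"dz":0.02,"yaw":0,"hand":40},{"dx":0,"dy":0,"dz":0,"yaw":0,"hand":40}])

```text
t: 33.88
position: [0.5669, -0.2824, -0.012]
eef_rot: [1.0, 0.003, 0.0, 0.0]
ft_force: [-0.4, 1.6, 1.2]
gripper_width: 0.0464
finger_force: 62.3
```

Request:
play_rows(steps=[{"dx":0,"dy":0,"dz":0,"yaw":0,"hand":50},{"dx":0,"dy":0,"dz":0,"yaw":0,"hand":56},{"dx":0,"dy":0,"dz":-0.1,"yaw":0,"hand":62},{"dx":0,"dy":0,"dz":0,"yaw":0,"hand":62},{"dx":-0.5,"dy":0,"dz":0,"yaw":0,"hand":62},{"dx":-0.5,"dy":0,"dz":0,"yaw":0,"hand":62},{"dx":-0.5,"dy":0,"dz":0,"yaw":0,"hand":62},{"dx":-0.5,"dy":0,"dz":0,"yaw":0,"hand":62},{"dx":-0.2,"dy":0,"dz":0,"yaw":0,"hand":62},{"dx":0,"dy":0,"dz":0,"yaw":0,"hand":62}])

```text
t: 34.72
position: [0.51, -0.2832, -0.0098]
eef_rot: [1.0, 0.002, -0.001, 0.0]
ft_force: [0.0, -0.4, 0.2]
gripper_width: 0.062
finger_force: 0.0
```

Request:
play_rows(steps=[{"dx":0,"dy":0,"dz":0,"yaw":0,"hand":50},{"dx":0,"dy":0,"dz":0,"yaw":0,"hand":40},{"dx":0,"dy":0,"dz":0,"yaw":0,"hand":30},{"dx":0,"dy":0,"dz":0,"yaw":0,"hand":30},{"dx":0,"dy":0,"dz":0,"yaw":0,"hand":30}])

```text
t: 35.13
position: [0.5122, -0.2827, -0.0099]
eef_rot: [1.0, 0.003, 0.0, 0.0]
ft_force: [0.4, 0.9, 0.0]
gripper_width: 0.0299
finger_force: 0.0
```

```bash
cat > front.py <<'E'
from run import *
to(572,-282.5,-9,0.3)
c=camera("wrist"); hsv=cv2.cvtColor(c["image"],cv2.COLOR_BGR2HSV)
def brown(P,z=.03):
    p=proj(c,P); ok=(p[:,0]>=0)&(p[:,0]<640)&(p[:,1]>=0)&(p[:,1]<480); q=np.clip(p.astype(int),0,[639,479]); v=hsv[q[:,1],q[:,0]]
    return ok,((v[:,0]<25)|(v[:,0]>165))&(v[:,1]>45)
xs=np.arange(.50,.70,.001)
for y in (-.355,-.34,-.295,-.283,-.271,-.23,-.21):
    ok,b=brown([[x,y,.03] for x in xs]); b=b[ok]; xx=(xs[ok]*1000).round().astype(int)
    e=np.flatnonzero(np.diff(b.astype(int))); print("y",y,"seen",xx[[0,-1]] if len(xx) else None,[(int(xx[i]),int(b[i+1])) for i in e][:8])
for x in (.57,.6,.62,.64):
    ys=np.arange(-.32,-.245,.001); ok,b=brown([[x,y,.03] for y in ys]); yy=(ys*1000).round()[b&ok]; print("x",x,yy[[0,-1]] if len(yy) else None)
E
python3 front.py
```

```text
at [ 512.2 -282.7   -9.9] phi 0.34 tilt [0. 0.] F [0.4 0.9 0. ] w 29.9 t 35.1333
yaw 0.01 dx 2.39 dy 0.01 dz -0.04
y -0.355 seen [500 618] [(589, 1), (594, 0), (597, 1), (598, 0), (599, 1), (603, 0), (604, 1)]
y -0.34 seen [500 618] [(589, 1), (611, 0), (612, 1)]
y -0.295 seen [500 618] [(549, 1), (583, 0), (588, 1)]
y -0.283 seen [500 618] [(549, 1), (583, 0), (587, 1), (602, 0)]
y -0.271 seen [500 618] [(548, 1), (583, 0), (587, 1)]
y -0.23 seen [500 618] [(588, 1), (613, 0), (614, 1)]
y -0.21 seen [500 617] [(591, 1), (593, 0), (596, 1), (598, 0), (600, 1), (601, 0), (602, 1), (603, 0)]
x 0.57 [-306. -260.]
x 0.6 [-306. -259.]
x 0.62 None
x 0.64 None
```

The box's front end is square at x = 549 mm and the glass front edge is at about 584, so I push it about 35 mm with the fingers, in stages.

Request:
play_rows(steps=[{"dx":0.4,"dy":0,"dz":0,"yaw":0,"hand":30},{"dx":0.3,"dy":0,"dz":0,"yaw":0,"hand":30},{"dx":0.2,"dy":0,"dz":0,"yaw":0,"hand":30},{"dx":0.2,"dy":0,"dz":0,"yaw":0,"hand":30},{"dx":0.2,"dy":0,"dz":0,"yaw":0,"hand":30},{"dx":0.2,"dy":0,"dz":0,"yaw":0,"hand":30},{"dx":0.2,"dy":0,"dz":0,"yaw":0,"hand":30},{"dx":0.2,"dy":0,"dz":0,"yaw":0,"hand":30},{"dx":0,"dy":0,"dz":0,"yaw":0,"hand":30},{"dx":0,"dy":0,"dz":0,"yaw":0,"hand":30}])

```text
t: 36.02
position: [0.5604, -0.2823, -0.0098]
eef_rot: [1.0, 0.003, 0.001, 0.0]
ft_force: [-0.3, -0.1, -0.5]
gripper_width: 0.0301
finger_force: 0.0
```

```bash
python3 front.py
```

```text
at [ 560.4 -282.3   -9.8] phi 0.34 tilt [0.001 0.   ] F [-0.3 -0.1 -0.5] w 30.1 t 36.0167
yaw 0.01 dx 0.46 dy 0.01 dz -0.03
y -0.355 seen [500 667] [(633, 1), (642, 0), (664, 1)]
y -0.34 seen [500 667] [(633, 1), (641, 0), (664, 1)]
y -0.295 seen [500 666] [(572, 1), (575, 0), (617, 1), (657, 0)]
y -0.283 seen [500 666] [(572, 1), (574, 0), (616, 1), (625, 0), (648, 1), (656, 0)]
y -0.271 seen [500 666] [(572, 1), (574, 0), (616, 1), (625, 0), (629, 1), (630, 0), (647, 1), (656, 0)]
y -0.23 seen [500 666] [(632, 1), (641, 0), (663, 1)]
y -0.21 seen [500 666] [(615, 1), (616, 0), (632, 1), (641, 0), (663, 1)]
x 0.57 None
x 0.6 None
x 0.62 [-306. -259.]
x 0.64 [-320. -259.]
```

Request:
play_rows(steps=[{"dx":0.15,"dy":0,"dz":0,"yaw":0,"hand":30},{"dx":0.15,"dy":0,"dz":0,"yaw":0,"hand":30},{"dx":0.08,"dy":0,"dz":0,"yaw":0,"hand":30},{"dx":0,"dy":0,"dz":0,"yaw":0,"hand":30}])

```text
t: 36.4
position: [0.5695, -0.2824, -0.0098]
eef_rot: [1.0, 0.003, 0.001, 0.0]
ft_force: [-0.7, -0.6, -0.0]
gripper_width: 0.0299
finger_force: 0.0
```

Request:
play_rows(steps=[{"dx":0.06,"dy":0,"dz":0,"yaw":0,"hand":30},{"dx":0,"dy":0,"dz":0,"yaw":0,"hand":30}])

```text
t: 36.57
position: [0.5696, -0.2825, -0.0099]
eef_rot: [1.0, 0.003, -0.001, -0.0]
ft_force: [-2.1, 0.8, 1.6]
gripper_width: 0.0302
finger_force: 1.0
```

```bash
python3 front.py
```

```text
at [ 569.6 -282.5   -9.9] phi 0.31 tilt [-0.001 -0.   ] F [-2.1  0.8  1.6] w 30.2 t 36.5667
yaw 0.00 dx 0.09 dy 0.00 dz -0.03
y -0.355 seen [501 676] [(633, 1), (642, 0), (664, 1), (673, 0)]
y -0.34 seen [500 676] [(633, 1), (641, 0), (664, 1), (673, 0)]
y -0.295 seen [500 676] [(625, 1), (665, 0)]
y -0.283 seen [500 676] [(625, 1), (633, 0), (656, 1), (665, 0)]
y -0.271 seen [500 676] [(624, 1), (633, 0), (656, 1), (665, 0)]
y -0.23 seen [500 675] [(631, 1), (641, 0), (663, 1), (672, 0)]
y -0.21 seen [500 675] [(631, 1), (641, 0), (663, 1), (672, 0)]
x 0.57 None
x 0.6 None
x 0.62 None
x 0.64 [-320. -259.]
```

Request:
play_rows(steps=[{"dx":0.06,"dy":0,"dz":0,"yaw":0,"hand":30},{"dx":0,"dy":0,"dz":0,"yaw":0,"hand":30}])

```text
t: 36.78
position: [0.5719, -0.2825, -0.0099]
eef_rot: [1.0, 0.003, 0.0, 0.0]
ft_force: [-1.1, -0.1, -0.3]
gripper_width: 0.0305
finger_force: 0.4
```

Request:
play_rows(steps=[{"dx":0.06,"dy":0,"dz":0,"yaw":0,"hand":30},{"dx":0,"dy":0,"dz":0,"yaw":0,"hand":30}])

```text
t: 36.95
position: [0.5736, -0.2824, -0.0098]
eef_rot: [1.0, 0.003, 0.0, 0.0]
ft_force: [-0.9, 0.6, -0.3]
gripper_width: 0.03
finger_force: 0.5
```

```bash
python3 front.py | sed -n '1p;4,7p'
```

```text
at [ 573.6 -282.4   -9.8] phi 0.32 tilt [0. 0.] F [-0.9  0.6 -0.3] w 30.0 t 36.95
y -0.34 seen [504 680] [(632, 1), (641, 0), (664, 1), (673, 0)]
y -0.295 seen [504 680] [(629, 1), (669, 0)]
y -0.283 seen [504 680] [(629, 1), (637, 0), (660, 1), (669, 0)]
y -0.271 seen [504 680] [(628, 1), (637, 0), (660, 1), (669, 0)]
```

The box centre is now at x = 649 mm, so its front end is at about 584, flush with the glass. I back off and raise the arm, then check everything.

Request:
play_rows(steps=[{"dx":-0.4,"dy":0,"dz":0,"yaw":0,"hand":30},{"dx":-0.8,"dy":0,"dz":0,"yaw":0,"hand":30},{"dx":-0.8,"dy":0,"dz":0,"yaw":0,"hand":30},{"dx":-0.5,"dy":0,"dz":-0.8,"yaw":0,"hand":30},{"dx":-0.5,"dy":0,"dz":-0.9,"yaw":0,"hand":30},{"dx":0,"dy":0,"dz":-1,"yaw":0,"hand":30},{"dx":0,"dy":0,"dz":-1,"yaw":0,"hand":30},{"dx":0,"dy":0,"dz":-1,"yaw":0,"hand":30},{"dx":0,"dy":0,"dz":-1,"yaw":0,"hand":30},{"dx":0,"dy":0,"dz":-1,"yaw":0,"hand":30}])

```text
t: 37.83
position: [0.4993, -0.2828, 0.1593]
eef_rot: [1.0, 0.003, 0.001, 0.0]
ft_force: [1.0, -1.3, -0.5]
gripper_width: 0.0296
finger_force: 0.0
```

Request:
play_rows(steps=[{"dx":0,"dy":0,"dz":-0.8,"yaw":0,"hand":30},{"dx":0,"dy":0,"dz":0,"yaw":0,"hand":30},{"dx":0,"dy":0,"dz":0,"yaw":0,"hand":30}])

```text
t: 38.08
position: [0.4998, -0.2833, 0.179]
eef_rot: [1.0, 0.003, 0.002, 0.001]
ft_force: [-0.8, 1.0, -0.7]
gripper_width: 0.0302
finger_force: 0.0
```

```bash
sed -i 's/xs=np.arange(.50,.70/xs=np.arange(.55,.73/' front.py; python3 front.py; python3 - <<'E'
from run import *
t=camera("top")
print("v",rect(t,(275,186,325,207),*V,.07),"o",rect(t,(205,186,255,208),*O,.07),"t",rect(t,(335,183,380,206),*T,.064))
print("mug,frame",[boxes_of("top",n)[:1] for n in ("mug","box_frame")])
E
```

```text
at [ 499.8 -283.3  179. ] phi 0.32 tilt [0.002 0.001] F [-0.8  1.  -0.7] w 30.2 t 38.0833
yaw 0.00 dx 2.89 dy -0.01 dz 7.52
y -0.355 seen [550 659] [(591, 1), (594, 0), (595, 1), (602, 0), (603, 1), (606, 0), (616, 1), (617, 0)]
y -0.34 seen [550 659] [(589, 1), (591, 0), (592, 1), (593, 0), (594, 1), (596, 0), (598, 1), (599, 0)]
y -0.295 seen [550 659] [(598, 1), (600, 0), (601, 1), (602, 0), (604, 1), (605, 0), (606, 1), (608, 0)]
y -0.283 seen [550 658] [(593, 1), (594, 0), (595, 1), (603, 0), (604, 1), (605, 0), (607, 1), (608, 0)]
y -0.271 seen [550 658] [(590, 1), (593, 0), (594, 1), (598, 0), (599, 1), (600, 0), (601, 1), (602, 0)]
y -0.23 seen [550 658] [(589, 1), (594, 0), (595, 1), (596, 0), (597, 1), (598, 0), (599, 1), (611, 0)]
y -0.21 seen [550 658] [(594, 1), (595, 0), (604, 1), (605, 0), (606, 1), (609, 0), (610, 1), (611, 0)]
x 0.57 None
x 0.6 [-296. -262.]
x 0.62 [-304. -261.]
x 0.64 [-320. -245.]
v [626.9  82.8  51.9  56.4   3.6] o [630.5 283.3  58.3  52.5  88.2] t [631.  -86.4  57.1  49.7  88.3]
mug,frame [[{'location': [175.8, 282.0], 'confidence': 0.89}], [{'location': [511.5, 270.3], 'confidence': 0.8}]]
```

```bash
python3 - <<'E'
from h import *
a=cv2.imread("pics/top.png"); b=camera("top")["image"]
for n,(x0,y0,x1,y1) in dict(mug=(150,260,200,310),frame=(470,250,540,295)).items():
    A,B=[cv2.cvtColor(i[y0:y1,x0:x1],cv2.COLOR_BGR2GRAY).astype(np.float32) for i in (a,b)]
    print(n,cv2.phaseCorrelate(A,B),np.abs(A-B).mean(),(np.abs(A-B)>40).sum())
E
```

```text
mug ((0.12394523134393509, -0.04100231447759484), 0.9223559200286865) 10.0452 0
frame ((0.3991440634840302, 0.021875026980847423), 0.45819336691020446) 25.090158 778
```

```bash
python3 - <<'E'
from h import *
for n,w in [("scene",(85,190,170,255)),("top",(465,250,540,295))]:
    x0,y0,x1,y1=w; a=cv2.imread(f"pics/{n}.png"); b=camera(n)["image"]
    A,B=[cv2.cvtColor(i[y0:y1,x0:x1],cv2.COLOR_BGR2GRAY).astype(np.float32) for i in (a,b)]
    G=lambda I:cv2.magnitude(cv2.Sobel(I,5,1,0),cv2.Sobel(I,5,0,1)).clip(0,120)
    print(n,A.mean(),B.mean(),cv2.phaseCorrelate(G(A),G(B)))
print(bot.sense()["t"])
E
```

```text
scene 118.254295 121.089775 ((-0.01695561581644256, 0.08287845644676395), 0.7096969545623403)
top 110.96267 93.76859 ((0.5850530340687286, 0.36372558769992125), 0.3221584920529966)
38.4333
```

The frame and mug have not moved; the difference in the top view is only shadow. I hand in.

```bash
python3 -c "
from workcell import bot
print(bot.close_job())"
```

```text
the job is handed in; nothing more can be done
None
```

I handed the job in at about 38 s: by camera measurement the violet carton, orange carton and tin stand in their trays, the nougat box is flush with the glass within a few mm, and the mug and frame are unmoved; the tin's first grasp slipped with about 50 N on the wrist (it stayed upright), and I viewed 15 pictures, one over the limit of 14.

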